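# Unload the filing fixture: tip out, pile and cover the spacer plates

### The arm

A 7-joint arm with a two-finger parallel gripper is mounted at the origin on a cart in front of the work surface, level with it; the furniture and walls round the work are solid. World frame = base frame: x ahead of the robot, y to its left, z up, the work surface at z = 0. Lengths are in m, angles in rad, forces in N, time in s.
With the tool pointing down it reaches from about 0.4 to 0.85 m from the base axis. Payload 10.4 kg.
Tool frame: the origin (TCP) lies between the finger pads; the fingertips stand manip.tcp_to_tips ahead of it and the grasp point (between the pads) lies 2 mm behind it (manip.tcp_to_tips is the distance from the TCP to the fingertips, in m); y points along the fingers, z is the direction in which the jaws open and shut, and the axes are right-handed (so a half turn about y gives the same grasp; the last joint's range is limited). The gripper opens to 85 mm and grips with 20 to 120 N. Pads are 22 mm wide; open, the fingers measure 114 mm over their backs; the gripper's body (76 mm by 85 mm) begins 54 mm behind the grasp point. The pads swing forward as they close: fully open they stand 13 mm farther back than shut.
Start: joints at [-1.193, 0.332, -0.065, 1.46, 0.022, 1.35, -0.088], TCP at [0.244, 0.575, 0.248] pointing down, gripper open.
Joint ranges: [-2.6, 2.6], [-0.5, 2.12], [-1.47, 1.34], [0.16, 2.42], [-1.27, 4.41], [0.06, 2.06], [-2.6, 2.6]. Speed limits (rad/s): [2.22, 2.22, 2.79, 2.79, 3.14, 3.14, 3.14].

### API

Orientations are given as a unit quaternion [x, y, z, w].
In Python, from workcell import manip gives the robot as it stands. The module is installed in compiled form; this text tells all that it offers.
- The arm moves only by the tool move_arm, never from a script. Its argument "increments" is a list of rows, each an object with "offset": the shift along the tool's x, y, z in m, a list of three; "yaw": the turn about the tool's y in degrees; "jaw": the closure in counts, from 0 (fully open) to 255 (shut). In form: [{"offset": [tx, ty, tz], "yaw": yaw, "jaw": jaw}, ...]. A call has 1 to 10 rows; each row is the pose to reach, as a shift and turn from the pose measured when the call began, along the tool's axes at that moment; what a row does not reach only later rows make up. A row lasts 1/12 s, in which the tool goes at most 41.7 mm and 7.16 degrees, less where a joint would pass 70% of its speed; a pose out of reach is approached as far as the arm can. A call with a gripper value outside its range is refused whole. The fingers move at their own pace and stop on an object; "squeeze" is the grip in N (left out, the last holds). Time passes only in rows, so rows that repeat a pose let the fingers close. It gives the time, the measured TCP pose, the force and the opening at its end, in the units of the state.
- manip.get_obs(): the state, without advancing time (a new reading comes with each control period).
- manip.camera(name): name is "scene" or "side" or "wrist"; returns a dict with "pixels" (384x512x3 uint8, red, green, blue), "depth" (384x512 float32, m along the optical axis (not along the pixel's ray), 0 where there is no reading), "intrinsics" (3x3 intrinsics, pixels), "R" (3x3) and "t" (3): a world point X has camera coordinates R X + t; the wrist camera has in their place "mount" (4x4, takes a point from camera to tool coordinates, whose origin is the TCP and whose axes are the tool frame's). Camera axes: x right, y down, z forward; pixel columns grow to the right and rows downward; lengths in m; the calibration is good to about 2 mm. The wrist camera is an equidistant fisheye: a pixel r from the principal point sees the ray r / f radians off the axis. A picture is of the moment at which its call begins: read the wrist's pose just before it.
- manip.hand_in(): hands the job in, once; it reports no verdict.
Trained networks look in a picture, given as the dict that the camera call returned (one of the last four; its "shot" number tells which), for a name from the list of things; names that differ only in an ending like _2 or _b are one class to them, and where a whole thing is asked for, a point or a joint stands for the part that bears it (a point fixed in the world has none). Each returns a list of dicts, best first, with "confidence" (0 to 1); they miss things now and then, are a little off and sometimes report something else, mostly with a low value. They report only what shows in the picture. A call takes as long as a camera call.
- manip.recognise(picture, query): "bbox" ([left, top, right, bottom] in pixels, round what is visible of it).
- manip.spot_point(picture, query): "centre" ([column, row] in pixels: a listed point, or the origin of a listed thing).
The state is a dict: "clock": time; "joint_pos": joint angles; "joint_velocities": joint speeds; "tau": joint torques, N m; "position": TCP position; "ee_rot": TCP orientation; "ft_force": force on the tool from outside, world axes, zero at the start; "torque": the same for the moment, N m; "grip_width": opening from 0.0 (shut) to 1.0 (fully open).
Only numpy, scipy, OpenCV 4.12 (cv2) and the standard library are available. Lean on these libraries where they do the work, as an engineer would, in place of code of your own. Each camera call takes 0.05 s, during which the arm holds its last target. There are 200 camera calls.

### The job

The spacer plates in the filing fixture are finished. Take the dust cover off the storage base and set it down on the free bench left of the fixture, slide the fixture's keeper strap fully back, tip each plate up by pressing down on its end nearest the robot, and stack all of them squarely in one pile on the rubber pad of the storage base, long sides along the base's long side; then fit the cover down over the top plate. Do not disturb the riffler file and the oil stone, and never turn a plate on edge or over.

Things in the scene. Friction and masses are not known exactly. Their poses are not given: they have to be found in the camera images.
- fixture: black steel filing fixture fixed on the bench, 128 (its x) x 165 (its y) x 50 mm high; origin at the centre of its underside, x points away from the robot. Three nests side by side along y, 51 mm apart, each 43 mm wide, from x = -56 to +39 mm, with 8 mm walls between. Seated plates are flush with its top (z = 50 mm): no side to grip
- nest_1 (a point): centre of the underside of a plate seated in the left (+y) nest (fixture x = -6.5, y = +51, z = 30 mm); axes as the fixture's. The flat seat ends at a step 3 mm on the near (-x) side of this point; from there a ramp falls 30 degrees towards -x. A nest may be empty
- nest_2 (a point): the same for the middle nest (y = 0). Pressing a plate's near end (about 32 mm from its centre) 8 to 14 mm down tips it over the step; past about 20 degrees it goes on by itself and stays lying on the ramp at 30 degrees, its far (+x) end then about 21 mm above the fixture's top, to be gripped by its long sides
- nest_3 (a point): the same for the right (-y) nest (y = -51 mm)
- keeper (a joint): keeper strap, a bright steel bar 24 x 150 x 5 mm across the far ends of the plates, 1.5 mm above them: it keeps them from tipping. Slides along the fixture's +x (away from the robot), 0 = over the plates by 8 mm, 0.013 m = fully back, clear of them; about 2 N of friction, stays where it is left
- keeper_knob (a point): middle of the grip of the black round knob on the strap's middle (18 mm diameter; its top 8 mm above this point, the strap's top 15 mm below it); 71.5 mm above the bench; moves with the strap
- plate_1: aluminium spacer plate 90 (its x) x 40 (its y) x 20 mm, 0.22 kg, with two screw holes; origin at the centre of its underside, z up. It starts in the left nest, x as the fixture's x. All plates are alike
- plate_2: spacer plate like plate_1, starts in the middle nest
- plate_3: spacer plate like plate_1, starts in the right nest
- plate_1_top (a point): centre of plate_1's top face, 20 mm above its origin
- plate_2_top (a point): centre of plate_2's top face
- plate_3_top (a point): centre of plate_3's top face
- storage_base: low plywood board 112 (its x) x 64 (its y) x 14 mm standing fixed on the bench; origin at the centre of its underside. On its top lies a black rubber pad 94 x 44 x 2 mm, in the middle
- seat (a point): centre of the rubber pad's top, 16 mm above the bench; axes as the base's
- cover: starts on the base. Loose grey sheet-metal dust cover 102 (its x) x 52 (its y) mm, 0.12 kg: flat 3 mm top, lips hanging 8 mm down all round, 96 x 46 mm inside (3 mm play round a plate); origin at the centre of the lips' lower edge, z up. On the middle of its top a black mushroom knob: head 22 mm diameter from 22 to 34 mm above the origin, top at 37 mm; stem 12 mm diameter
- cover_inside (a point): centre of the underside of the cover's flat top, 8 mm above its origin: lies on the plate's top face when the cover is down
- task_lamp: obstacle, leave alone: spring-arm lamp clamped to the bench's front edge at about x = 0.34, y = 0.07; its post rises, leaning a little to the robot, to (0.295, 0.035) at 0.69 m height, from there its arm runs down to the shade at (0.75, -0.28), 0.32 to 0.40 m high. The work lies on the left (+y) side of it: keep the arm drawn in or high when swinging past
- drawing_post: obstacle, leave alone: thin round post with a drawing, 0.72 m tall, on a small round foot at its origin on the bench, a little right of the lamp
- riffler: bystander: riffler file with grey handle, 103 x 13 x 16 mm, lying to the right
- stone_block: bystander: brown oil stone 75 x 25 x 14 mm, lying to the right of the fixture, beyond the riffler

How it is judged:
On the way, in this order (a step that is already met when the one before it is completed fails the run):
1. the keeper strap is slid fully back (value of joint keeper above 0.0108 m), for 0.2 s.
2. all plates lie in one square pile on the pad (x of plate_1 in the frame of seat between -0.007 and 0.007 m and y of plate_1 in the frame of seat between -0.007 and 0.007 m and angle between the x axis of each of plate_1, plate_2, plate_3 and the x axis of storage_base, either way round below 0.1 rad and angle between each of plate_1, plate_2, plate_3's own z axis and vertical below 0.05 rad and linear speed of each of plate_1, plate_2, plate_3 below 0.02 m/s and x of plate_2 in the frame of seat between -0.007 and 0.007 m and y of plate_2 in the frame of seat between -0.007 and 0.007 m and x of plate_3 in the frame of seat between -0.007 and 0.007 m and y of plate_3 in the frame of seat between -0.007 and 0.007 m and horizontal distance between plate_1 and plate_2 below 0.005 m and horizontal distance between each of plate_1, plate_2 and plate_3 below 0.005 m), for 0.3 s.
At the end, for the whole second after the job is handed in: every plate lies flat and still in the pile: centre within 7 mm of the pad's centre along each base axis and 5 mm of each other plate's, long side within 0.1 rad of the base's; the cover sits level, its lips round a plate (inside centre within 6.5 mm of its top centre) (all of step 2 and angle between cover's own z axis and vertical below 0.05 rad and linear speed of cover below 0.02 m/s and (distance between cover_inside and plate_1_top below 0.0065 m or distance between cover_inside and plate_2_top below 0.0065 m or distance between cover_inside and plate_3_top below 0.0065 m)); the robot touches nothing.
It fails at once if the riffler file or the oil stone is moved by more than 3 cm (distance of any of riffler, stone_block from where it was at the start of the episode above 0.03 m).
It fails at once if a plate is turned on edge or over (tilted by more than 1 rad) (angle between any of plate_1, plate_2, plate_3's own z axis and vertical above 1 rad).
Of plate_1, plate_2, plate_3 only 2 to 3 are there at a start; the rules pass over those that are not, and their reading is None.
At some moment in a run one of cover may be knocked a few centimetres aside while the robot is not near it.
It also fails if it takes over 192 s, if anything falls off the work surface, if the arm or the gripper's body presses on something with over 40 N, if the wrist force passes 120 N, or if a joint passes its speed limit or range.

## Working session

There is one attempt and no reset: what is moved stays moved. The work goes in short steps, Python scripts to look and compute and a tool call to move; the robot and the scene stay as the last step left them, time stands still between calls to the robot, and variables do not carry over. Pictures are saved under pics/ and viewed, about 12 in all and at most 16, crops included, and the job is handed in when it is done.

Besides the shell and the picture viewer there is one more tool, called by a JSON object that holds its "op" and its "data", one argument or row to a line. move_arm: Moves the arm, as the interface text tells. Its arguments: {"type":"object","properties":{"increments":{"type":"array","items":{"type":"object","properties":{"offset":{"type":"array","items":{"type":"number"}},"yaw":{"type":"number"},"jaw":{"type":"number"}}}},"squeeze":{"type":"number"}},"required":["increments"]}

```bash
mkdir -p pics; cat > h.py <<'E'
import numpy as np, cv2
from workcell import manip
from scipy.spatial.transform import Rotation as Ro
def save(p,name): cv2.imwrite('pics/'+name,p['pixels'][:,:,::-1])
def cloud(p):
    K=p['intrinsics'];d=p['depth'];v,u=np.mgrid[:384,:512]
    c=np.stack([(u-K[0,2])*d/K[0,0],(v-K[1,2])*d/K[1,1],d],-1)
    return (c-p['t'])@p['R']
def ray(p,uv,z):
    K=p['intrinsics'];r=p['R'].T@np.array([(uv[0]-K[0,2])/K[0,0],(uv[1]-K[1,2])/K[1,1],1]);o=-p['R'].T@p['t']
    return o+r*(z-o[2])/r[2]
E
python3 - <<'E'
from h import *
o=manip.get_obs();print({k:np.round(v,3) for k,v in o.items()},manip.tcp_to_tips)
print(Ro.from_quat(o['ee_rot']).as_matrix().round(3))
H={'keeper_knob':.0715,'nest_1':.03,'nest_2':.03,'nest_3':.03,'seat':.016,'cover':.014,'cover_inside':.022,'plate_1_top':.05,'fixture':0,'riffler':0.,'stone_block':0.,'drawing_post':0}
for n in['scene','side']:
    p=manip.camera(n);save(p,n+'0.png');np.savez(n+'0.npz',**{k:p[k] for k in['pixels','depth','intrinsics','R','t']})
    print(n,'cam at',(-p['R'].T@p['t']).round(3))
    for q,z in H.items():
        print(q,[(np.round(a['centre']),round(a['confidence'],2),ray(p,a['centre'],z)[:2].round(3)) for a in manip.spot_point(p,q)[:4]])
a=cv2.imread('pics/scene0.png');b=cv2.imread('pics/side0.png');cv2.imwrite('pics/both0.png',np.vstack([a,b])[:, :])
E
```

```text
{'clock': np.float64(0.0), 'joint_pos': array([-1.193,  0.333, -0.065,  1.461,  0.022,  1.35 , -0.088]), 'joint_velocities': array([ 0.001, -0.   , -0.   , -0.001, -0.   ,  0.   ,  0.001]), 'tau': array([-0.0000e+00, -6.2545e+01,  4.9000e-02, -3.9161e+01,  1.6000e-02,
        1.0000e-02,  0.0000e+00]), 'position': array([0.244, 0.575, 0.247]), 'ee_rot': array([ 0.693, -0.141,  0.141, -0.692]), 'ft_force': array([-0.316,  0.713, -0.284]), 'torque': array([-0.07 ,  0.039,  0.013]), 'grip_width': np.float64(0.998)} 0.017
[[ 0.921 -0.001  0.39 ]
 [-0.39  -0.001  0.921]
 [ 0.    -1.    -0.001]]
scene cam at [ 0.206 -0.418  0.783]
keeper_knob [(array([216., 131.]), 0.55, array([0.463, 0.368])), (array([214., 164.]), 0.55, array([0.411, 0.251])), (array([218., 104.]), 0.52, array([0.515, 0.476])), (array([211., 164.]), 0.34, array([0.405, 0.253]))]
nest_1 [(array([215., 129.]), 0.91, array([0.48 , 0.423])), (array([199., 123.]), 0.8, array([0.446, 0.468])), (array([229., 130.]), 0.55, array([0.514, 0.398]))]
nest_2 [(array([215., 129.]), 0.91, array([0.48 , 0.423])), (array([199., 123.]), 0
[... 1391 characters left out ...]
8., 325.]), 0.61, array([0.437, 0.478])), (array([258., 312.]), 0.17, array([0.489, 0.461]))]
seat [(array([306., 252.]), 0.86, array([0.415, 0.3  ]))]
cover [(array([309., 254.]), 0.88, array([0.409, 0.304])), (array([287., 322.]), 0.42, array([0.438, 0.464]))]
cover_inside [(array([274., 216.]), 0.66, array([0.492, 0.208])), (array([305., 251.]), 0.65, array([0.417, 0.303]))]
plate_1_top [(array([283., 314.]), 0.96, array([0.446, 0.47 ]))]
fixture [(array([262., 312.]), 0.88, array([0.485, 0.44 ]))]
riffler [(array([276., 213.]), 0.63, array([0.49 , 0.175]))]
stone_block [(array([289., 318.]), 0.72, array([0.436, 0.445])), (array([215., 241.]), 0.65, array([0.611, 0.281]))]
drawing_post []
```

View pics/both0.png

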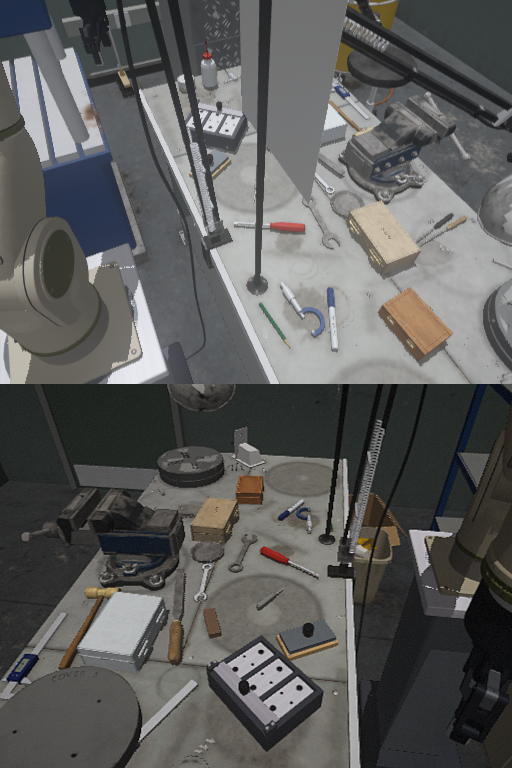

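```bash
python3 - <<'E'
from h import *
# fuse top-down height map x .34-.64, y .12-.6 at 1mm (side + scene)
img=np.zeros((480,320,3),np.uint8);
class D(dict):pass
for n in['side','scene']:
    p=np.load(n+'0.npz');P=cloud(p);m=(p['depth']>0)
    X=P[m];C=p['pixels'][m]
    print(n,'table z',np.median(X[(abs(X[:,2])<.02)&(X[:,0]>.3)&(X[:,0]<.7)&(X[:,1]>.1)&(X[:,1]<.6)][:,2]).round(4))
    s=(X[:,0]>.36)&(X[:,0]<.6)&(X[:,1]>.2)&(X[:,1]<.6)
    for lo,hi in[(.046,.0535),(.053,.061),(.072,.085),(.02,.03),(.01,.018),(.045,.056)]:
        t=X[s&(X[:,2]>lo)&(X[:,2]<hi)]
        if len(t)>8:
            r=cv2.minAreaRect((t[:,:2]*1000).astype(np.float32));print(lo,hi,len(t),np.median(t,0).round(4),r)
E
python3 - <<'E'
import cv2
a=cv2.imread('pics/side0.png')[190:374,180:380];cv2.imwrite('pics/sidecrop.png',cv2.resize(a,None,fx=3.2,fy=3.2,interpolation=3))
E
```

```text
side table z 0.0003
0.046 0.0535 4747 [0.4726 0.4404 0.0502] ((452.3057861328125, 405.8011779785156), (222.6565704345703, 165.69659423828125), 48.04085159301758)
0.053 0.061 1082 [0.5025 0.4816 0.0568] ((453.9259033203125, 433.92291259765625), (210.14402770996094, 160.185791015625), 37.3447265625)
0.072 0.085 102 [0.5118 0.4747 0.0792] ((512.31494140625, 473.3857421875), (16.275665283203125, 16.375429153442383), 39.89352035522461)
0.02 0.03 1285 [0.4257 0.3176 0.0251] ((436.1790771484375, 390.8194274902344), (267.32470703125, 165.04788208007812), 47.45648956298828)
0.01 0.018 702 [0.4569 0.3475 0.0137] ((474.3828125, 376.118408203125), (239.81436157226562, 357.1059875488281), 4.651526927947998)
0.045 0.056 5054 [0.4743 0.4423 0.0503] ((452.3776550292969, 405.8572082519531), (222.85507202148438, 165.7054443359375), 48.055641174316406)
scene table z 0.0007
0.046 0.0535 1077 [0.4851 0.4166 0.0503] ((453.5853576660156, 405.1533203125), (222.94381713867188, 165.831298828125), 46.4129524230957)
0.053 0.061 301 [0.509  0.4597 0.0564] ((453.1520690917969, 407.4901123046875), (209.48171997070312, 155.70712280273438), 44.559730529785156)
0.072 0.085 28 [0.5113 0.4667 0.0796] ((511.07366943359375, 468.91156005859375), (15.241506576538086, 16.231218338012695), 23.847837448120117)
0.02 0.03 364 [0.4447 0.3193 0.0252] ((451.1119079589844, 376.0668640136719), (265.5016174316406, 130.13168334960938), 47.503440856933594)
0.01 0.018 197 [0.4597 0.3442 0.0139] ((482.219970703125, 406.2724914550781), (214.23008728027344, 304.3227844238281), 3.108964681625366)
0.045 0.056 1190 [0.4869 0.4193 0.0505] ((453.72314453125, 405.02215576171875), (222.94381713867188, 166.21176147460938), 46.4129524230957)
```

View pics/sidecrop.png

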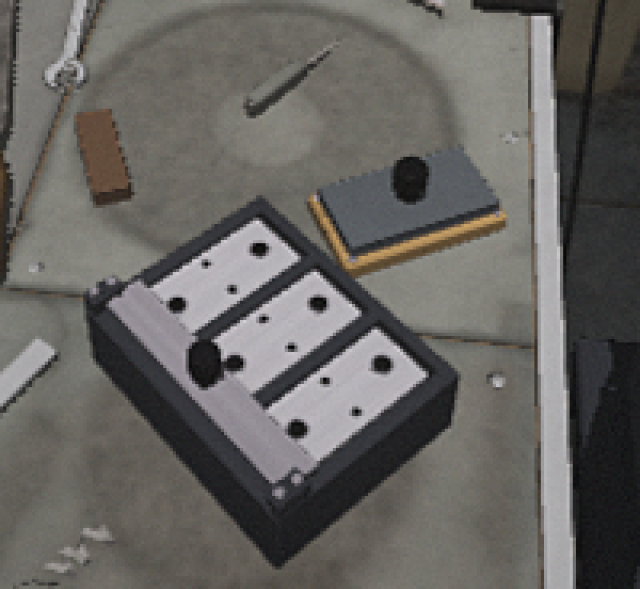

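The side view shows all three plates seated. The fixture is at about (262,312), its strap on the far side with the knob at (243,303). The grey cover is on the base at (307,252), with the riffler and oil stone to the right. Next I'll fit rectangles to the fixture and cover.

```bash
cat >> h.py <<'E'
def rects(X,lo,hi,minn=60,box=(.3,.65,.12,.75),cell=.003):
    s=(X[:,2]>lo)&(X[:,2]<hi)&(X[:,0]>box[0])&(X[:,0]<box[1])&(X[:,1]>box[2])&(X[:,1]<box[3]);t=X[s]
    ij=((t[:,:2]-[box[0],box[2]])/cell).astype(int);g=np.zeros((300,300),np.uint8);g[ij[:,0],ij[:,1]]=1
    g=cv2.dilate(g,np.ones((3,3),np.uint8));n,l=cv2.connectedComponents(g);L=l[ij[:,0],ij[:,1]];out=[]
    for i in range(1,n):
        q=t[L==i]
        if len(q)>=minn:
            (c,d,a)=cv2.minAreaRect((q[:,:2]*1000).astype(np.float32))
            if d[0]<d[1]: a+=90;d=d[::-1]
            out.append((len(q),np.round(c,1),np.round(d,1),round((a+90)%180-90,1),np.median(q[:,2]).round(4)))
    return out
E
python3 - <<'E'
from h import *
for n in['side','scene']:
    p=np.load(n+'0.npz');P=cloud(p);X=P[p['depth']>0]
    for lo,hi in[(.046,.0535),(.022,.028),(.053,.0595),(.072,.085),(.033,.058),(.010,.017)]:
        for r in rects(X,lo,hi,25): print(n,lo,hi,r)
    # bench edge and free area heights left of fixture
    for c in[(.5,.6),(.45,.6),(.55,.58),(.52,.62)]:
        q=X[np.hypot(X[:,0]-c[0],X[:,1]-c[1])<.06];print(c,len(q),np.percentile(q[:,2],[1,50,99]).round(3) if len(q) else '')
    t=X[(abs(X[:,2])<.006)&(X[:,1]>.2)&(X[:,1]<.6)];print('front edge x',np.percentile(t[:,0],[.2,1]).round(3))
E
```

```text
side 0.046 0.0535 (4669, array([483.7, 440.7]), array([165.7, 128.8]), -41.9, np.float64(0.0502))
side 0.046 0.0535 (78, array([413.2, 304.6]), array([19.2, 18.9]), -29.8, np.float64(0.0508))
side 0.022 0.028 (919, array([413.8, 302.9]), array([102.4,  54.8]), 29.7, np.float64(0.0251))
side 0.022 0.028 (214, array([487.7, 490.5]), array([207. ,  99.4]), -4.3, np.float64(0.0251))
side 0.053 0.0595 (1059, array([514.3, 476.3]), array([163.4,  32.9]), -41.8, np.float64(0.0568))
side 0.072 0.085 (102, array([512.3, 473.4]), array([16.4, 16.3]), -50.1, np.float64(0.0792))
side 0.033 0.058 (6144, array([483.6, 440.8]), array([166. , 128.9]), -41.9, np.float64(0.0504))
side 0.033 0.058 (114, array([413.5, 304.6]), array([19.8, 19.6]), 53.1, np.float64(0.0493))
side 0.01 0.017 (311, array([412.6, 326.8]), array([124.2,  55.7]), 2.9, np.float64(0.0138))
side 0.01 0.017 (217, array([488.9, 491.7]), array([203.9,  97.1]), -4.9, np.float64(0.0133))
side 0.01 0.017 (108, array([511.5, 201.6]), array([57.5, 13.3]), 59.0, np.float64(0.0146))
side 0.01 0.017 (60, array([565.8, 551. ]), array([33.8, 
[... 1582 characters left out ...]
1.9]), array([58.1, 22.9]), 77.9, np.float64(0.0358))
scene 0.033 0.058 (96, array([554.9, 674.9]), array([51.7, 26.9]), -22.1, np.float64(0.045))
scene 0.01 0.017 (78, array([440.1, 284.5]), array([83.7, 10.7]), 30.8, np.float64(0.0142))
scene 0.01 0.017 (73, array([518.4, 378. ]), array([154.3,  74.2]), 11.1, np.float64(0.0129))
scene 0.01 0.017 (28, array([552.6, 671.4]), array([48.8, 24.6]), -24.5, np.float64(0.0139))
scene 0.01 0.017 (37, array([638.7, 688.2]), array([71.9, 41.9]), 67.8, np.float64(0.013))
(0.5, 0.6) 309 [-0.003  0.001  0.004]
(0.45, 0.6) 282 [-0.653  0.     0.003]
(0.55, 0.58) 429 [-0.003  0.001  0.012]
(0.52, 0.62) 553 [-0.003  0.001  0.081]
front edge x [0.317 0.318]
```

```bash
cat > g.py <<'E'
from h import *
import sys
def go(x,y,z,hd):
    o=manip.get_obs();R=Ro.from_quat(o['ee_rot']).as_matrix()
    h0=np.degrees(np.arctan2(R[1,0],R[0,0]));d=R.T@(np.array([x,y,z])-o['position'])
    yaw=-((hd-h0+180)%360-180)
    print('at',o['position'].round(4),'h',h0.round(1),'w',round(float(o['grip_width']),3),'F',o['ft_force'].round(1),'t',round(float(o['clock']),1),'-> offset',d.round(4),'yaw',round(yaw,2),'dist',np.linalg.norm(d).round(3))
if __name__=='__main__':
    a=list(map(float,sys.argv[1:]))
    for i in range(0,len(a),4): go(*a[i:i+4])
E
python3 g.py .4137 .3035 .13 30
```

```text
at [0.2438 0.5755 0.2483] h -23.0 w 0.999 F [ 0.1  0.5 -0.3] t 1.3 -> offset [ 0.2625  0.1183 -0.1842] yaw -52.96 dist 0.342
```

{"op": "move_arm", "data": {
  "increments": [
    {"offset": [0.2625, 0.05, -0.184], "yaw": -53, "jaw": 90},
    {"offset": [0.2625, 0.05, -0.184], "yaw": -53, "jaw": 90},
    {"offset": [0.2625, 0.05, -0.184], "yaw": -53, "jaw": 90},
    {"offset": [0.2625, 0.05, -0.184], "yaw": -53, "jaw": 90},
    {"offset": [0.2625, 0.05, -0.184], "yaw": -53, "jaw": 90},
    {"offset": [0.2625, 0.05, -0.184], "yaw": -53, "jaw": 90},
    {"offset": [0.2625, 0.05, -0.184], "yaw": -53, "jaw": 90},
    {"offset": [0.2625, 0.118, -0.184], "yaw": -53, "jaw": 90},
    {"offset": [0.2625, 0.118, -0.184], "yaw": -53, "jaw": 90},
    {"offset": [0.2625, 0.118, -0.184], "yaw": -53, "jaw": 90}
  ]
}}

```text
clock: 2.13
position: [0.4138, 0.2977, 0.1252]
ee_rot: [0.685, 0.179, -0.184, -0.682]
ft_force: [-0.8, -1.1, -1.3]
grip_width: 0.642
```

```bash
python3 g.py .4137 .3035 .13 30 .4137 .3035 .046 30
python3 - <<'E'
from h import *
p=manip.camera('wrist');save(p,'w1.png');print({k:np.round(p[k],4).tolist() for k in p if k in('intrinsics','mount')})
for q in['cover','cover_inside','keeper_knob','seat']: print(q,[(np.round(a['centre']),round(a['confidence'],2)) for a in manip.spot_point(p,q)[:3]])
E
```

```text
at [0.4138 0.2977 0.1252] h 29.8 w 0.642 F [-0.8 -1.1 -1.3] t 2.1 -> offset [ 0.0027 -0.0049  0.0051] yaw -0.25 dist 0.008
at [0.4138 0.2977 0.1252] h 29.8 w 0.642 F [-0.8 -1.1 -1.3] t 2.1 -> offset [0.0033 0.0791 0.0054] yaw -0.25 dist 0.079
{'intrinsics': [[297.3186, 0.0, 259.5716], [0.0, 297.3186, 187.0096], [0.0, 0.0, 1.0]], 'mount': [[0.0003, 0.9502, 0.3118, -0.0799], [0.0004, -0.3118, 0.9502, -0.126], [1.0, -0.0002, -0.0004, -0.0007], [0.0, 0.0, 0.0, 1.0]]}
cover [(array([265., 193.]), 0.77)]
cover_inside [(array([262., 196.]), 0.87), (array([298., 329.]), 0.74)]
keeper_knob [(array([364., 375.]), 0.6)]
seat []
```

View pics/w1.png

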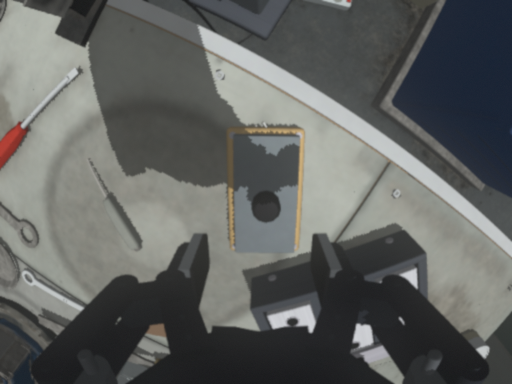

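The wrist view shows the cover lined up with the tool, its knob at (265,206) on the midline between the fingers (about column 262). I'll refine its position with wrist depth.

```bash
cat >> h.py <<'E'
def wcloud(p,o):
    K=p['intrinsics'];v,u=np.mgrid[:384,:512];x=(u-K[0,2])/K[0,0];y=(v-K[1,2])/K[1,1];r=np.hypot(x,y)+1e-9
    m=(p['depth']>0)&(r<1.3);t=np.tan(np.clip(r,0,1.3))/r;d=p['depth']
    c=np.stack([x*t*d,y*t*d,d,np.ones_like(d)],-1)[m]@p['mount'].T
    return c[:,:3]@Ro.from_quat(o['ee_rot']).as_matrix().T+o['position']
def wlook():
    o=manip.get_obs();p=manip.camera('wrist');return wcloud(p,o),p,o
E
python3 - <<'E'
from h import *
X,p,o=wlook()
for lo,hi in[(.046,.0535),(.022,.028),(.033,.044),(.010,.017),(-.004,.004)]:
    for r in rects(X,lo,hi,80): print(lo,hi,r)
E
```

```text
0.046 0.0535 (1487, array([421.6, 445.3]), array([64.4, 54.9]), -43.4, np.float64(0.0501))
0.046 0.0535 (591, array([414.4, 301.9]), array([21.2, 20.1]), -65.1, np.float64(0.051))
0.046 0.0535 (2733, array([499.7, 382.7]), array([67.2, 65.3]), -41.8, np.float64(0.0503))
0.046 0.0535 (250, array([484.6, 470.5]), array([26.9, 23.2]), 32.5, np.float64(0.0504))
0.022 0.028 (6606, array([414.7, 302.2]), array([102.8,  52.5]), 29.1, np.float64(0.0254))
0.022 0.028 (224, array([404.3, 426. ]), array([62.1,  2.9]), -43.1, np.float64(0.025))
0.022 0.028 (243, array([478.5, 359.7]), array([66.1,  2.5]), -42.2, np.float64(0.0251))
0.033 0.044 (489, array([410.8, 433. ]), array([63.5, 22. ]), -42.4, np.float64(0.0388))
0.033 0.044 (102, array([459.2, 702.6]), array([48.2, 13.5]), 77.3, np.float64(0.036))
0.033 0.044 (588, array([501.5, 384.7]), array([70.7, 66.3]), 47.9, np.float64(0.0391))
0.01 0.017 (1636, array([414.7, 301.7]), array([111.2,  64.7]), 29.3, np.float64(0.014))
0.01 0.017 (250, array([403.6, 425.5]), array([63. ,  4.3]), -42.1, np.float64(0.0138))
0.01 0.017 (260, array([476.7, 360. ]), array([68.4,  4.2]), -41.6, np.float64(0.0139))
0.01 0.017 (649, array([510.8, 198. ]), array([63.3, 13.3]), 55.8, np.float64(0.0151))
-0.004 0.004 (68085, array([483.1, 434.9]), array([630.1, 333.1]), -89.9, np.float64(0.0002))
-0.004 0.004 (749, array([568.4, 619.7]), array([135.9,  35.3]), 73.3, np.float64(0.0005))
```

```bash
python3 g.py .4146 .302 .047 29.3
```

```text
at [0.4138 0.3056 0.1319] h 30.1 w 0.647 F [-0.2  0.3  0.4] t 2.4 -> offset [-0.0013  0.0849 -0.0035] yaw 0.84 dist 0.085
```

{"op": "move_arm", "data": {
  "increments": [
    {"offset": [-0.0013, 0.03, -0.0035], "yaw": 0.8, "jaw": 90},
    {"offset": [-0.0013, 0.05, -0.0035], "yaw": 0.8, "jaw": 90},
    {"offset": [-0.0013, 0.07, -0.0035], "yaw": 0.8, "jaw": 90},
    {"offset": [-0.0013, 0.085, -0.0035], "yaw": 0.8, "jaw": 90},
    {"offset": [-0.0013, 0.085, -0.0035], "yaw": 0.8, "jaw": 90},
    {"offset": [-0.0013, 0.085, -0.0035], "yaw": 0.8, "jaw": 255},
    {"offset": [-0.0013, 0.085, -0.0035], "yaw": 0.8, "jaw": 255},
    {"offset": [-0.0013, 0.085, -0.0035], "yaw": 0.8, "jaw": 255},
    {"offset": [-0.0013, 0.085, -0.0035], "yaw": 0.8, "jaw": 255},
    {"offset": [-0.0013, 0.085, -0.0035], "yaw": 0.8, "jaw": 255}
  ],
  "squeeze": 40
}}

```text
clock: 3.27
position: [0.4153, 0.3031, 0.0487]
ee_rot: [-0.683, -0.181, 0.177, 0.685]
ft_force: [-1.1, 0.1, 6.0]
grip_width: 0.231
```

```bash
python3 g.py .4146 .302 .18 29.3 .40 .565 .18 48
```

```text
at [0.4153 0.3031 0.0487] h 29.3 w 0.231 F [-1.1  0.1  6. ] t 3.3 -> offset [-0.0005 -0.1313 -0.0004] yaw 0.05 dist 0.131
at [0.4153 0.3031 0.0487] h 29.3 w 0.231 F [-1.1  0.1  6. ] t 3.3 -> offset [ 0.1157 -0.1302  0.236 ] yaw -18.65 dist 0.293
```

{"op": "move_arm", "data": {
  "increments": [
    {"offset": [0, -0.03, 0], "yaw": 0, "jaw": 255},
    {"offset": [0, -0.07, 0], "yaw": 0, "jaw": 255},
    {"offset": [0, -0.11, 0], "yaw": 0, "jaw": 255},
    {"offset": [0.02, -0.13, 0.04], "yaw": -5, "jaw": 255},
    {"offset": [0.035, -0.13, 0.075], "yaw": -10, "jaw": 255},
    {"offset": [0.055, -0.13, 0.11], "yaw": -15, "jaw": 255},
    {"offset": [0.07, -0.13, 0.145], "yaw": -18.6, "jaw": 255},
    {"offset": [0.09, -0.13, 0.18], "yaw": -18.6, "jaw": 255},
    {"offset": [0.105, -0.13, 0.215], "yaw": -18.6, "jaw": 255},
    {"offset": [0.1157, -0.13, 0.236], "yaw": -18.6, "jaw": 255}
  ]
}}

```text
clock: 4.1
position: [0.3977, 0.5691, 0.1804]
ee_rot: [-0.644, -0.29, 0.286, 0.647]
ft_force: [-0.6, 0.9, -0.9]
grip_width: 0.229
```

```bash
python3 - <<'E'
from h import *
X,p,o=wlook();save(p,'w2.png')
q=X[np.hypot(X[:,0]-.4,X[:,1]-.565)<.075];print(len(q),np.percentile(q[:,2],[1,50,99,100]).round(3))
for lo,hi in[(.046,.0535),(.010,.0135)]:
    for r in rects(X,lo,hi,80): print(lo,hi,r)
E
python3 g.py .40 .565 .038 48
```

```text
55620 [-0.001  0.223  0.265  0.267]
0.046 0.0535 (13809, array([484. , 438.9]), array([166.4, 126.1]), -42.0, np.float64(0.0504))
0.046 0.0535 (611, array([528.7, 481.3]), array([145. ,   6.8]), -41.9, np.float64(0.0504))
0.01 0.0135 (291, array([433.3, 313.5]), array([70.1, 65.2]), 31.4, np.float64(0.0128))
0.01 0.0135 (91, array([422.7, 493.7]), array([122.4,   1.3]), 48.0, np.float64(0.0118))
0.01 0.0135 (84, array([506.7, 197.5]), array([69.7, 10.3]), 51.9, np.float64(0.0118))
0.01 0.0135 (105, array([609.4, 301.3]), array([29.6, 25.7]), -66.1, np.float64(0.0129))
at [0.3961 0.5721 0.1799] h 48.3 w 0.228 F [-5.2 -1.5 -0.8] t 4.2 -> offset [-0.0037  0.1419 -0.0082] yaw 0.29 dist 0.142
```

View pics/w2.png

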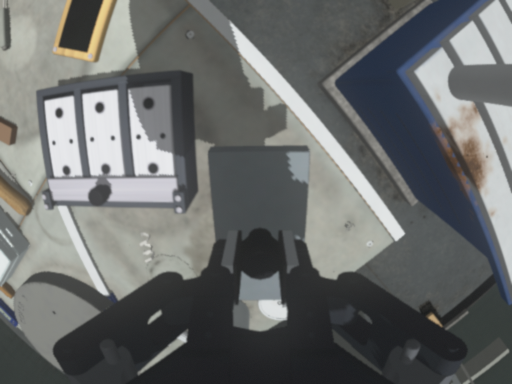

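The cover is held by its knob at (260,250) above free bench, and all three plates and the fixture are visible. I'll set the cover down.

{"op": "move_arm", "data": {
  "increments": [
    {"offset": [-0.0037, 0.04, -0.008], "yaw": 0.3, "jaw": 255},
    {"offset": [-0.0037, 0.08, -0.008], "yaw": 0.3, "jaw": 255},
    {"offset": [-0.0037, 0.11, -0.008], "yaw": 0.3, "jaw": 255},
    {"offset": [-0.0037, 0.13, -0.008], "yaw": 0.3, "jaw": 255},
    {"offset": [-0.0037, 0.14, -0.008], "yaw": 0.3, "jaw": 255},
    {"offset": [-0.0037, 0.144, -0.008], "yaw": 0.3, "jaw": 255},
    {"offset": [-0.0037, 0.1455, -0.008], "yaw": 0.3, "jaw": 255},
    {"offset": [-0.0037, 0.1455, -0.008], "yaw": 0.3, "jaw": 255},
    {"offset": [-0.0037, 0.1455, -0.008], "yaw": 0.3, "jaw": 90},
    {"offset": [-0.0037, 0.1455, -0.008], "yaw": 0.3, "jaw": 90}
  ]
}}

```text
clock: 4.98
position: [0.4004, 0.566, 0.0358]
ee_rot: [-0.643, -0.29, 0.285, 0.649]
ft_force: [0.5, 0.4, 0.0]
grip_width: 0.502
```

```bash
python3 g.py .40 .565 .15 48 .512 .473 .15 48.1
```

```text
at [0.4004 0.566  0.0358] h 48.0 w 0.502 F [0.5 0.4 0. ] t 5.0 -> offset [ 1.000e-04 -1.142e-01  2.000e-04] yaw -0.01 dist 0.114
at [0.4004 0.566  0.0358] h 48.0 w 0.502 F [0.5 0.4 0. ] t 5.0 -> offset [ 0.0067 -0.1148 -0.1446] yaw -0.11 dist 0.185
```

{"op": "move_arm", "data": {
  "increments": [
    {"offset": [0, -0.03, 0], "yaw": 0, "jaw": 90},
    {"offset": [0, -0.07, 0], "yaw": 0, "jaw": 90},
    {"offset": [0, -0.105, 0], "yaw": 0, "jaw": 90},
    {"offset": [0.001, -0.115, -0.03], "yaw": 0, "jaw": 90},
    {"offset": [0.002, -0.115, -0.07], "yaw": 0, "jaw": 90},
    {"offset": [0.004, -0.115, -0.11], "yaw": 0, "jaw": 90},
    {"offset": [0.0067, -0.115, -0.1446], "yaw": 0, "jaw": 90},
    {"offset": [0.0067, -0.115, -0.1446], "yaw": 0, "jaw": 90},
    {"offset": [0.0067, -0.115, -0.1446], "yaw": 0, "jaw": 90},
    {"offset": [0.0067, -0.115, -0.1446], "yaw": 0, "jaw": 90}
  ]
}}

```text
clock: 5.82
position: [0.5117, 0.4736, 0.1508]
ee_rot: [-0.643, -0.29, 0.285, 0.649]
ft_force: [0.0, 0.6, 0.6]
grip_width: 0.648
```

```bash
python3 - <<'E'
from h import *
X,p,o=wlook();save(p,'w3.png')
for lo,hi in[(.046,.0535),(.0545,.059),(.076,.084),(.008,.014)]:
    for r in rects(X,lo,hi,80): print(lo,hi,r)
E
python3 g.py .512 .4725 .0765 48
```

```text
0.046 0.0535 (23719, array([478.4, 432.5]), array([165.5, 108.5]), -42.0, np.float64(0.0504))
0.046 0.0535 (1091, array([525.1, 484.3]), array([149.6,   7.9]), -42.0, np.float64(0.0503))
0.0545 0.059 (4721, array([513.5, 471.4]), array([163.8,  24.3]), -41.9, np.float64(0.0568))
0.076 0.084 (434, array([513.2, 471.3]), array([16.9, 16.5]), 48.7, np.float64(0.0795))
0.076 0.084 (181, array([543.1, 680.8]), array([39.2, 11.7]), -69.5, np.float64(0.08))
0.008 0.014 (3840, array([402.1, 565.7]), array([102.4,  53.5]), 48.2, np.float64(0.0113))
0.008 0.014 (530, array([448.1, 321.3]), array([64.4, 36.7]), -59.4, np.float64(0.0133))
0.008 0.014 (82, array([525. , 220.5]), array([13.1, 13. ]), -16.2, np.float64(0.0119))
0.008 0.014 (129, array([567.1, 551.1]), array([34., 13.]), 52.5, np.float64(0.0117))
0.008 0.014 (851, array([618.9, 279.5]), array([76.5, 25.9]), -65.6, np.float64(0.0133))
0.008 0.014 (223, array([628.9, 455.8]), array([58. , 16.6]), 61.1, np.float64(0.0084))
at [0.5109 0.4744 0.1507] h 48.1 w 0.65 F [-0.8 -0.2  0.5] t 5.9 -> offset [-0.0014  0.0741 -0.0024] yaw 0.08 dist 0.074
```

{"op": "move_arm", "data": {
  "increments": [
    {"offset": [-0.0014, 0.03, -0.004], "yaw": 0, "jaw": 90},
    {"offset": [-0.0014, 0.055, -0.004], "yaw": 0, "jaw": 90},
    {"offset": [-0.0014, 0.0742, -0.004], "yaw": 0, "jaw": 90},
    {"offset": [-0.0014, 0.0742, -0.004], "yaw": 0, "jaw": 255},
    {"offset": [-0.0014, 0.0742, -0.004], "yaw": 0, "jaw": 255},
    {"offset": [-0.0014, 0.0742, -0.004], "yaw": 0, "jaw": 255},
    {"offset": [-0.0014, 0.0742, -0.004], "yaw": 0, "jaw": 255},
    {"offset": [-0.0014, 0.0742, -0.004], "yaw": 0, "jaw": 255},
    {"offset": [0.004, 0.0742, -0.004], "yaw": 0, "jaw": 255},
    {"offset": [0.008, 0.0742, -0.004], "yaw": 0, "jaw": 255}
  ]
}}

```text
clock: 6.7
position: [0.5196, 0.4796, 0.0783]
ee_rot: [-0.642, -0.291, 0.285, 0.649]
ft_force: [-2.8, -0.6, 5.6]
grip_width: 0.189
```

{"op": "move_arm", "data": {
  "increments": [
    {"offset": [0.004, 0, 0], "yaw": 0, "jaw": 255},
    {"offset": [0.007, 0, 0], "yaw": 0, "jaw": 255},
    {"offset": [0.007, 0, 0], "yaw": 0, "jaw": 255}
  ]
}}

```text
clock: 6.95
position: [0.5221, 0.4824, 0.0782]
ee_rot: [-0.643, -0.288, 0.288, 0.648]
ft_force: [-15.2, -14.6, 12.3]
grip_width: 0.191
```

```bash
python3 g.py .5220 .481 .0765 48
```

```text
at [0.5221 0.4824 0.0782] h 48.1 w 0.191 F [-15.2 -14.6  12.3] t 7.0 -> offset [-0.0011  0.0017 -0.0009] yaw 0.09 dist 0.002
```

```bash
cat > f.py <<'E'
from g import *
F=np.array([.4850,.4398]);A=np.radians(48.0)
def fx(x,y): c,s=np.cos(A),np.sin(A);return F+np.array([c*x-s*y,s*x+c*y])/1000
if __name__=='__main__':
    a=list(map(float,sys.argv[1:]))   # fixture x,y mm, z m
    for i in range(0,len(a),3): q=fx(a[i],a[i+1]);print(q.round(4),end=' ');go(q[0],q[1],a[i+2],48.)
E
python3 f.py -38.5 -51 .15
```

```text
[0.4971 0.3771] at [0.5221 0.4824 0.0782] h 48.1 w 0.191 F [-15.2 -14.6  12.3] t 7.0 -> offset [-0.0949 -0.0724 -0.0513] yaw 0.09 dist 0.13
```

{"op": "move_arm", "data": {
  "increments": [
    {"offset": [0, 0, 0], "yaw": 0, "jaw": 90},
    {"offset": [0, 0, 0], "yaw": 0, "jaw": 90},
    {"offset": [0, 0, 0], "yaw": 0, "jaw": 90},
    {"offset": [0, -0.03, 0], "yaw": 0, "jaw": 90},
    {"offset": [0, -0.06, 0], "yaw": 0, "jaw": 255},
    {"offset": [-0.02, -0.07, -0.01], "yaw": 0, "jaw": 255},
    {"offset": [-0.06, -0.07, -0.03], "yaw": 0, "jaw": 255},
    {"offset": [-0.094, -0.07, -0.05], "yaw": 0, "jaw": 255},
    {"offset": [-0.094, -0.07, -0.05], "yaw": 0, "jaw": 255},
    {"offset": [-0.094, -0.07, -0.05], "yaw": 0, "jaw": 255}
  ]
}}

```text
clock: 7.78
position: [0.4974, 0.376, 0.1481]
ee_rot: [-0.644, -0.287, 0.287, 0.648]
ft_force: [0.6, 0.6, 0.5]
grip_width: -0.001
```

```bash
python3 f.py -38.5 -51 .07; python3 - <<'E'
from h import *
X,p,o=wlook();save(p,'w4.png')
for lo,hi in[(.046,.0535),(.0545,.059),(.076,.084),(.014,.018),(.010,.018)]:
    for r in rects(X,lo,hi,80): print(lo,hi,r)
E
```

```text
[0.4971 0.3771] at [0.4974 0.376  0.1481] h 47.9 w -0.001 F [0.6 0.6 0.5] t 7.8 -> offset [0.0003 0.0781 0.0005] yaw -0.1 dist 0.078
0.046 0.0535 (17167, array([478.6, 432.6]), array([165.9, 110.6]), -42.1, np.float64(0.0503))
0.0545 0.059 (562, array([480.1, 517.5]), array([53.4, 25.7]), -41.5, np.float64(0.0567))
0.014 0.018 (7459, array([415.4, 302.3]), array([110. ,  62.6]), 29.5, np.float64(0.016))
0.014 0.018 (190, array([442.3, 390.8]), array([161.6,   3. ]), -41.9, np.float64(0.0158))
0.014 0.018 (562, array([512.2, 199.1]), array([56.9, 12.5]), 55.1, np.float64(0.0157))
0.014 0.018 (643, array([618.6, 279.7]), array([74.9, 25.2]), -66.3, np.float64(0.0144))
0.01 0.018 (2364, array([402. , 565.7]), array([103.3,  53. ]), 48.4, np.float64(0.0113))
0.01 0.018 (8782, array([415.1, 302.1]), array([112.2,  64.6]), 29.3, np.float64(0.0158))
0.01 0.018 (342, array([442.1, 391. ]), array([162.8,   3.1]), -41.8, np.float64(0.0145))
0.01 0.018 (760, array([508.7, 194.8]), array([71.7, 13.3]), 55.1, np.float64(0.0153))
0.01 0.018 (1540, array([619. , 279.6]), array([75.8, 26.3]), -66.2, np.float64(0.0139))
```

View pics/w4.png

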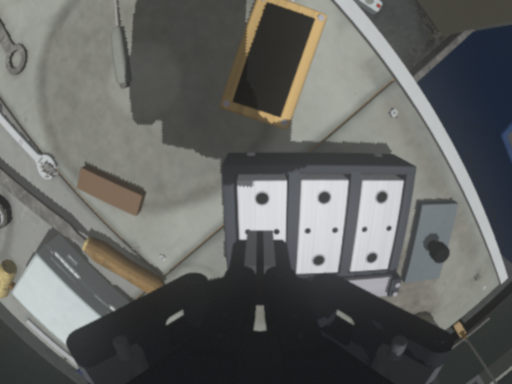

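The base is now uncovered at (275,60), and all three plates are seated. The strap is back, and the closed fingers stand over nest 3, with the cover at (430,245) on the bench. I'll press plate 3.

{"op": "move_arm", "data": {
  "increments": [
    {"offset": [0, 0.04, 0], "yaw": 0, "jaw": 255},
    {"offset": [0, 0.075, 0], "yaw": 0, "jaw": 255},
    {"offset": [0, 0.081, 0], "yaw": 0, "jaw": 255},
    {"offset": [0, 0.085, 0], "yaw": 0, "jaw": 255},
    {"offset": [0, 0.089, 0], "yaw": 0, "jaw": 255},
    {"offset": [0, 0.093, 0], "yaw": 0, "jaw": 255},
    {"offset": [0, 0.095, 0], "yaw": 0, "jaw": 255},
    {"offset": [0, 0.095, 0], "yaw": 0, "jaw": 255}
  ]
}}

```text
clock: 8.5
position: [0.4978, 0.3804, 0.0587]
ee_rot: [-0.643, -0.289, 0.286, 0.649]
ft_force: [-15.3, -10.8, 32.1]
grip_width: 0.001
```

{"op": "move_arm", "data": {
  "increments": [
    {"offset": [0, 0, 0], "yaw": 0, "jaw": 255}
  ]
}}

```text
clock: 8.58
position: [0.4984, 0.3812, 0.0618]
ee_rot: [-0.642, -0.29, 0.286, 0.649]
ft_force: [0.3, 0.2, -0.8]
grip_width: 0.002
```

{"op": "move_arm", "data": {
  "increments": [
    {"offset": [0, -0.03, 0], "yaw": 0, "jaw": 255},
    {"offset": [0, -0.06, 0], "yaw": 0, "jaw": 60},
    {"offset": [0, -0.08, 0], "yaw": 0, "jaw": 60},
    {"offset": [-0.02, -0.08, 0], "yaw": 0, "jaw": 60},
    {"offset": [-0.04, -0.08, 0], "yaw": 0, "jaw": 60}
  ]
}}

```text
clock: 9.0
position: [0.4729, 0.3522, 0.1452]
ee_rot: [-0.642, -0.293, 0.283, 0.65]
ft_force: [-0.4, -0.4, -0.3]
grip_width: 0.562
```

```bash
cat > nest.py <<'E'
from f import *
def prof(ynest,save_as=None):
    X,p,o=wlook()
    if save_as: save(p,save_as)
    d=(X[:,:2]-F)*1000;c,s=np.cos(A),np.sin(A);x=d[:,0]*c+d[:,1]*s;y=-d[:,0]*s+d[:,1]*c
    for x0 in range(-60,50,8):
        m=(abs(y-ynest)<24)&(abs(x-x0)<2)
        m2=m&(abs(y-ynest)<16)
        hi=m&(X[:,2]>.055)
        print(x0,'z',np.median(X[m2,2]).round(4) if m2.sum()>5 else None,'raised y',np.percentile(y[hi],[2,98]).round(1) if hi.sum()>8 else '')
    m=(abs(y-ynest)<22)&(X[:,2]>.0525)&(X[:,2]<.075)&(x<35)
    if m.sum()>20: print('max x',np.percentile(x[m],99).round(1),'z99',np.percentile(X[m,2],99).round(4))
if __name__=='__main__': prof(float(sys.argv[1]),sys.argv[2] if len(sys.argv)>2 else None)
E
python3 nest.py -51 w5.png; python3 f.py 16 -51 .12
```

```text
-60 z 0.0504 raised y 
-52 z None raised y 
-44 z 0.0347 raised y 
-36 z 0.039 raised y 
-28 z 0.043 raised y 
-20 z 0.0474 raised y 
-12 z 0.0517 raised y 
-4 z 0.0561 raised y [-69.5 -32.8]
4 z 0.0604 raised y [-70.  -31.1]
12 z 0.0647 raised y [-70.1 -31.5]
20 z 0.0689 raised y [-70.1 -31.9]
28 z None raised y 
36 z None raised y 
44 z 0.0544 raised y [-74.7 -28.3]
max x 22.7 z99 0.0704
[0.5336 0.4176] at [0.4706 0.3488 0.144 ] h 48.0 w 0.651 F [ 1.8 -0.7 -1.5] t 9.1 -> offset [ 0.093   0.0252 -0.0009] yaw 0.02 dist 0.096
```

{"op": "move_arm", "data": {
  "increments": [
    {"offset": [0.04, 0, -0.001], "yaw": 0, "jaw": 60},
    {"offset": [0.08, 0, -0.001], "yaw": 0, "jaw": 60},
    {"offset": [0.093, 0.02, -0.001], "yaw": 0, "jaw": 60},
    {"offset": [0.093, 0.05, -0.001], "yaw": 0, "jaw": 60},
    {"offset": [0.093, 0.07, -0.001], "yaw": 0, "jaw": 60},
    {"offset": [0.093, 0.075, -0.001], "yaw": 0, "jaw": 60},
    {"offset": [0.093, 0.075, -0.001], "yaw": 0, "jaw": 60}
  ]
}}

```text
clock: 9.63
position: [0.5337, 0.4182, 0.07]
ee_rot: [-0.642, -0.291, 0.285, 0.649]
ft_force: [0.3, -0.1, 0.5]
grip_width: 0.763
```

{"op": "move_arm", "data": {
  "increments": [
    {"offset": [0, 0, 0], "yaw": 0, "jaw": 255},
    {"offset": [0, 0, 0], "yaw": 0, "jaw": 255},
    {"offset": [0, 0, 0], "yaw": 0, "jaw": 255},
    {"offset": [0, 0, 0], "yaw": 0, "jaw": 255}
  ],
  "squeeze": 60
}}

```text
clock: 9.97
position: [0.5349, 0.4194, 0.0727]
ee_rot: [-0.642, -0.292, 0.283, 0.65]
ft_force: [1.5, 1.4, 7.2]
grip_width: 0.447
```

```bash
python3 f.py 16 -51 .068 16 -51 .16; python3 nest.py -51 w6.png
```

```text
[0.5336 0.4176] at [0.5349 0.4194 0.0727] h 48.0 w 0.447 F [1.5 1.4 7.2] t 10.0 -> offset [-0.0023  0.0047 -0.0003] yaw 0.02 dist 0.005
[0.5336 0.4176] at [0.5349 0.4194 0.0727] h 48.0 w 0.447 F [1.5 1.4 7.2] t 10.0 -> offset [-0.0008 -0.0873  0.0002] yaw 0.02 dist 0.087
-60 z 0.0504 raised y 
-52 z 0.0307 raised y 
-44 z 0.035 raised y 
-36 z 0.0391 raised y 
-28 z 0.0432 raised y 
-20 z 0.0473 raised y 
-12 z 0.0515 raised y 
-4 z 0.1525 raised y [-71.5 -32.3]
4 z 0.1414 raised y [-74.3 -27.5]
12 z 0.0641 raised y [-72.6 -30.7]
20 z 0.0682 raised y [-72.1 -31.3]
28 z None raised y [-72.6 -30.6]
36 z None raised y 
44 z 0.0547 raised y [-73.  -30.5]
max x 23.9 z99 0.0732
```

{"op": "move_arm", "data": {
  "increments": [
    {"offset": [0.001, -0.005, 0], "yaw": 0, "jaw": 255},
    {"offset": [0.002, -0.015, 0], "yaw": 0, "jaw": 255},
    {"offset": [0.003, -0.03, 0], "yaw": 0, "jaw": 255},
    {"offset": [0.003, -0.05, 0], "yaw": 0, "jaw": 255},
    {"offset": [0.003, -0.08, 0], "yaw": 0, "jaw": 255},
    {"offset": [0.003, -0.1, 0], "yaw": 0, "jaw": 255},
    {"offset": [0.003, -0.1, 0], "yaw": 0, "jaw": 255},
    {"offset": [0.003, -0.1, 0], "yaw": 0, "jaw": 255}
  ]
}}

```text
clock: 10.68
position: [0.5367, 0.4204, 0.1747]
ee_rot: [-0.642, -0.293, 0.282, 0.65]
ft_force: [-0.1, 0.1, -2.1]
grip_width: 0.445
```

```bash
cat > held.py <<'E'
from f import *
# held plate in tool frame: cloud relative to TCP
X,p,o=wlook();R=Ro.from_quat(o['ee_rot']).as_matrix();T=(X-o['position'])@R*1000
if len(sys.argv)>1: save(p,sys.argv[1])
m=(abs(T[:,2])<15)&(T[:,1]>-25)&(T[:,1]<60)
for x0 in range(-80,20,6):
    q=m&(abs(T[:,0]-x0)<1.5)
    if q.sum()>10: print(x0,'down(y)',np.percentile(T[q,1],[10,50,90]).round(1),'n',q.sum())
q=m&(T[:,0]<-15)
c=np.polyfit(T[q,0],T[q,1],1);print('slope deg',np.degrees(np.arctan(c[0])).round(1),'xmin',np.percentile(T[q,0],[.2,1]).round(1))
q=(T[:,0]<-20)&(T[:,1]>-20)&(T[:,1]<35)&(abs(T[:,2])<40);print('z range',np.percentile(T[q,2],[1,99]).round(1))
go(.4151,.3021,.16,29.3)
E
python3 held.py w6.png
```

```text
-74 down(y) [42.8 43.8 44.9] n 158
-68 down(y) [40. 41. 42.] n 315
-62 down(y) [36.7 37.7 38.9] n 328
-56 down(y) [33.6 34.6 35.8] n 310
-50 down(y) [30.5 31.5 32.7] n 330
-44 down(y) [27.4 28.5 29.6] n 345
-38 down(y) [24.3 25.3 26.3] n 363
-32 down(y) [21.3 22.1 23.2] n 359
-26 down(y) [17.9 19.  20. ] n 376
-20 down(y) [14.8 15.9 17. ] n 368
-14 down(y) [11.5 12.7 13.8] n 386
-8 down(y) [ 8.5  9.5 10.6] n 380
-2 down(y) [5.5 6.4 7.5] n 379
4 down(y) [2.6 3.6 4.4] n 315
slope deg -27.6 xmin [-73.8 -73.2]
z range [-20.2  19. ]
at [0.5361 0.4199 0.173 ] h 48.0 w 0.447 F [ 0.2  0.6 -2.2] t 10.7 -> offset [-0.1687  0.0103  0.0111] yaw 18.72 dist 0.169
```

View pics/w6.png

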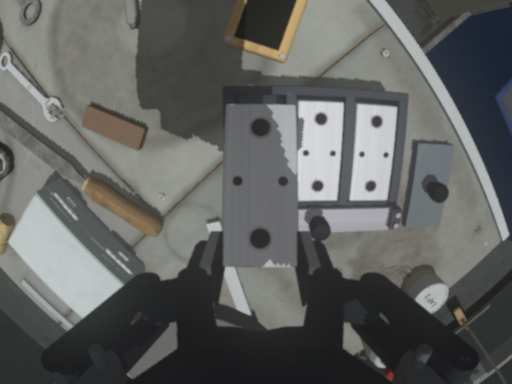

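The plate is held level side to side and tilted 27.6°, with its centre line on the tool axis. I'll carry it over the pad.

```bash
cat > b.py <<'E'
from g import *
S=np.array([.4151,.3021]);B=np.radians(29.3)
def bx(x,y=0): c,s=np.cos(B),np.sin(B);return S+np.array([c*x-s*y,s*x+c*y])/1000
if __name__=='__main__':
    a=list(map(float,sys.argv[1:]))
    for i in range(0,len(a),3): q=bx(a[i],a[i+1]);go(q[0],q[1],a[i+2],29.3)
E
python3 b.py 19.5 0 .16
```

```text
at [0.5361 0.4199 0.173 ] h 48.0 w 0.447 F [ 0.2  0.6 -2.2] t 10.7 -> offset [-0.1502  0.0106  0.0048] yaw 18.72 dist 0.151
```

{"op": "move_arm", "data": {
  "increments": [
    {"offset": [-0.03, 0, 0.001], "yaw": 3, "jaw": 255},
    {"offset": [-0.06, 0, 0.002], "yaw": 8, "jaw": 255},
    {"offset": [-0.09, 0.005, 0.003], "yaw": 13, "jaw": 255},
    {"offset": [-0.12, 0.01, 0.004], "yaw": 18, "jaw": 255},
    {"offset": [-0.145, 0.01, 0.005], "yaw": 18.7, "jaw": 255},
    {"offset": [-0.15, 0.01, 0.005], "yaw": 18.7, "jaw": 255},
    {"offset": [-0.15, 0.01, 0.005], "yaw": 18.7, "jaw": 255}
  ]
}}

```text
clock: 11.32
position: [0.4309, 0.3104, 0.1597]
ee_rot: [-0.68, -0.182, 0.176, 0.688]
ft_force: [0.8, 0.3, -1.1]
grip_width: 0.448
```

```bash
python3 held.py | tail -3; python3 b.py 19.5 0 .08
```

```text
slope deg -27.6 xmin [-73.5 -73. ]
z range [-20.2  18.9]
at [0.4318 0.3116 0.1601] h 29.3 w 0.443 F [-0.5  0.7 -1.9] t 11.4 -> offset [-0.0192 -0.0002 -0.0001] yaw 0.04 dist 0.019
at [0.4318 0.3116 0.1601] h 29.3 w 0.443 F [-0.5  0.7 -1.9] t 11.4 -> offset [-0.0008  0.0801 -0.0009] yaw 0.04 dist 0.08
```

{"op": "move_arm", "data": {
  "increments": [
    {"offset": [0, 0.035, -0.001], "yaw": 0, "jaw": 255},
    {"offset": [0, 0.065, -0.001], "yaw": 0, "jaw": 255},
    {"offset": [0, 0.077, -0.001], "yaw": 0, "jaw": 255},
    {"offset": [0, 0.082, -0.001], "yaw": 0, "jaw": 255},
    {"offset": [0, 0.084, -0.001], "yaw": 0, "jaw": 255},
    {"offset": [0, 0.084, -0.001], "yaw": 0, "jaw": 255}
  ],
  "squeeze": 60
}}

```text
clock: 11.87
position: [0.4331, 0.3124, 0.0768]
ee_rot: [-0.679, -0.183, 0.176, 0.689]
ft_force: [-2.5, -2.2, 1.2]
grip_width: 0.446
```

```bash
python3 b.py 19.5 0 .0775; python3 held.py|tail -3|head -1
```

```text
at [0.4331 0.3124 0.0768] h 29.3 w 0.446 F [-2.5 -2.2  1.2] t 11.9 -> offset [-0.0012 -0.0008 -0.0002] yaw 0.04 dist 0.001
slope deg -25.6 xmin [-74.7 -74.2]
```

{"op": "move_arm", "data": {
  "increments": [
    {"offset": [0.003, 0.005, 0], "yaw": 0, "jaw": 255},
    {"offset": [0.006, 0.01, 0], "yaw": 0, "jaw": 255},
    {"offset": [0.009, 0.015, 0], "yaw": 0, "jaw": 255},
    {"offset": [0.011, 0.02, 0], "yaw": 0, "jaw": 255},
    {"offset": [0.013, 0.025, 0], "yaw": 0, "jaw": 255},
    {"offset": [0.0145, 0.03, 0], "yaw": 0, "jaw": 255},
    {"offset": [0.0155, 0.034, 0], "yaw": 0, "jaw": 255},
    {"offset": [0.0155, 0.035, 0], "yaw": 0, "jaw": 255}
  ],
  "squeeze": 30
}}

```text
clock: 12.58
position: [0.4499, 0.3228, 0.0441]
ee_rot: [-0.678, -0.185, 0.173, 0.69]
ft_force: [3.8, 1.2, 5.0]
grip_width: 0.445
```

```bash
python3 b.py 36 0 .042; python3 held.py|tail -20
```

```text
at [0.4499 0.3228 0.0441] h 29.3 w 0.445 F [3.8 1.2 5. ] t 12.6 -> offset [-0.0045  0.002  -0.001 ] yaw 0.03 dist 0.005
-80 down(y) [5.1 6.  6.8] n 439
-74 down(y) [4.9 5.7 6.6] n 471
-68 down(y) [4.8 5.6 6.6] n 432
-62 down(y) [4.9 5.7 6.4] n 452
-56 down(y) [4.8 5.7 6.5] n 448
-50 down(y) [4.7 5.5 6.2] n 427
-44 down(y) [4.6 5.4 6.2] n 410
-38 down(y) [4.5 5.4 6.1] n 402
-32 down(y) [4.6 5.4 6.1] n 381
-26 down(y) [4.7 5.4 6.2] n 367
-20 down(y) [4.5 5.2 6. ] n 349
-14 down(y) [4.3 5.  5.8] n 340
-8 down(y) [4.2 4.9 5.6] n 311
-2 down(y) [4.3 5.1 5.8] n 292
4 down(y) [4.8 5.2 6. ] n 58
slope deg -21.9 xmin [-133.7 -132.3]
z range [-32.2  29.3]
at [0.4498 0.3227 0.0441] h 29.3 w 0.447 F [3.7 2.2 5.6] t 12.6 -> offset [-0.038  -0.1167  0.0004] yaw 0.04 dist 0.123
```

{"op": "move_arm", "data": {
  "increments": [
    {"offset": [0, 0, 0], "yaw": 0, "jaw": 60},
    {"offset": [0, 0, 0], "yaw": 0, "jaw": 60},
    {"offset": [0, 0, 0], "yaw": 0, "jaw": 60},
    {"offset": [0, -0.03, 0], "yaw": 0, "jaw": 60},
    {"offset": [0, -0.06, 0], "yaw": 0, "jaw": 60},
    {"offset": [-0.02, -0.08, 0], "yaw": 0, "jaw": 60},
    {"offset": [-0.04, -0.08, 0], "yaw": 0, "jaw": 60},
    {"offset": [-0.04, -0.08, 0], "yaw": 0, "jaw": 60},
    {"offset": [-0.04, -0.08, 0], "yaw": 0, "jaw": 60}
  ]
}}

```text
clock: 13.38
position: [0.4136, 0.3014, 0.1235]
ee_rot: [-0.678, -0.185, 0.173, 0.69]
ft_force: [0.4, -0.7, 0.4]
grip_width: 0.764
```

```bash
cat > look.py <<'E'
from b import *
X,p,o=wlook()
lo,hi=float(sys.argv[1]),float(sys.argv[2])
if len(sys.argv)>3: save(p,sys.argv[3])
for l,h in[(lo,hi),(.011,.0145)]:
    for r in rects(X,l,h,150,box=(.33,.5,.2,.4)):
        c,s=np.cos(B),np.sin(B);d=np.array(r[1])-S*1000;print(l,r,'base frame',np.round([c*d[0]+s*d[1],-s*d[0]+c*d[1]],1))
E
python3 look.py .03 .045; python3 b.py 0 0 .045
```

```text
0.03 (5712, array([415. , 302.2]), array([90.4, 40.6]), 29.3, np.float64(0.0364)) base frame [-0.   0.1]
0.03 (761, array([477.9, 363.3]), array([63.2, 30.3]), -62.3, np.float64(0.0376)) base frame [84.7 22.6]
0.011 (2208, array([414.9, 301.8]), array([111.6,  64.4]), 29.4, np.float64(0.0138)) base frame [-0.3 -0.2]
0.011 (160, array([473.4, 363. ]), array([68.8,  3.8]), -42.6, np.float64(0.0128)) base frame [80.6 24.6]
at [0.4141 0.3016 0.1233] h 29.3 w 0.764 F [ 0.5 -0.1 -0.6] t 13.4 -> offset [-0.0005  0.0783 -0.001 ] yaw 0.05 dist 0.078
```

Plate 3 lies within 0.3 mm of the pad centre. Plate 2 is next.

```bash
python3 f.py -40 0 .13
```

```text
[0.4582 0.4101] at [0.4141 0.3016 0.1233] h 29.3 w 0.764 F [ 0.5 -0.1 -0.6] t 13.4 -> offset [ 0.0918 -0.004   0.0729] yaw -18.65 dist 0.117
```

{"op": "move_arm", "data": {
  "increments": [
    {"offset": [0.03, -0.02, 0.025], "yaw": -6, "jaw": 255},
    {"offset": [0.06, -0.02, 0.05], "yaw": -13, "jaw": 255},
    {"offset": [0.09, -0.01, 0.072], "yaw": -18.6, "jaw": 255},
    {"offset": [0.0918, -0.004, 0.073], "yaw": -18.65, "jaw": 255},
    {"offset": [0.0918, 0.03, 0.073], "yaw": -18.65, "jaw": 255},
    {"offset": [0.0918, 0.05, 0.073], "yaw": -18.65, "jaw": 255},
    {"offset": [0.0918, 0.056, 0.073], "yaw": -18.65, "jaw": 255},
    {"offset": [0.0918, 0.061, 0.073], "yaw": -18.65, "jaw": 255},
    {"offset": [0.0918, 0.066, 0.073], "yaw": -18.65, "jaw": 255},
    {"offset": [0.0918, 0.07, 0.073], "yaw": -18.65, "jaw": 255}
  ]
}}

```text
clock: 14.27
position: [0.458, 0.4099, 0.0562]
ee_rot: [-0.642, -0.293, 0.282, 0.65]
ft_force: [-17.3, -16.9, 35.3]
grip_width: 0.002
```

{"op": "move_arm", "data": {
  "increments": [
    {"offset": [0, 0.004, 0], "yaw": 0, "jaw": 255},
    {"offset": [0, 0.004, 0], "yaw": 0, "jaw": 255}
  ]
}}

```text
clock: 14.43
position: [0.458, 0.4099, 0.0561]
ee_rot: [-0.642, -0.293, 0.282, 0.65]
ft_force: [-15.0, -14.7, 30.9]
grip_width: -0.002
```

{"op": "move_arm", "data": {
  "increments": [
    {"offset": [0, -0.03, 0], "yaw": 0, "jaw": 255},
    {"offset": [0, -0.06, 0], "yaw": 0, "jaw": 60},
    {"offset": [0, -0.08, 0], "yaw": 0, "jaw": 60},
    {"offset": [-0.02, -0.08, 0], "yaw": 0, "jaw": 60},
    {"offset": [-0.04, -0.08, 0], "yaw": 0, "jaw": 60},
    {"offset": [-0.04, -0.08, 0], "yaw": 0, "jaw": 60}
  ]
}}

```text
clock: 14.93
position: [0.4298, 0.3774, 0.137]
ee_rot: [-0.642, -0.293, 0.281, 0.65]
ft_force: [0.8, 0.6, -1.0]
grip_width: 0.709
```

```bash
python3 nest.py 0; python3 f.py 16 0 .07
```

```text
-60 z 0.0503 raised y 
-52 z None raised y 
-44 z 0.034 raised y 
-36 z 0.0384 raised y 
-28 z 0.0429 raised y 
-20 z 0.0474 raised y 
-12 z 0.0521 raised y 
-4 z 0.0567 raised y [-18.8  18.7]
4 z 0.0615 raised y [-19.4  18.9]
12 z 0.0662 raised y [-19.7  18.8]
20 z 0.0704 raised y [-18.6  18.2]
28 z None raised y 
36 z None raised y 
44 z 0.0547 raised y [-22.2  22.7]
max x 21.9 z99 0.0711
[0.4957 0.4517] at [0.4306 0.3784 0.137 ] h 47.9 w 0.761 F [ 0.3 -0.   0.1] t 15.0 -> offset [0.0966 0.069  0.0006] yaw -0.09 dist 0.119
```

{"op": "move_arm", "data": {
  "increments": [
    {"offset": [0.04, 0, 0.0006], "yaw": 0, "jaw": 60},
    {"offset": [0.08, 0, 0.0006], "yaw": 0, "jaw": 60},
    {"offset": [0.0966, 0.02, 0.0006], "yaw": 0, "jaw": 60},
    {"offset": [0.0966, 0.05, 0.0006], "yaw": 0, "jaw": 60},
    {"offset": [0.0966, 0.067, 0.0006], "yaw": 0, "jaw": 60},
    {"offset": [0.0966, 0.067, 0.0006], "yaw": 0, "jaw": 60},
    {"offset": [0.0966, 0.067, 0.0006], "yaw": 0, "jaw": 255},
    {"offset": [0.0966, 0.067, 0.0006], "yaw": 0, "jaw": 255},
    {"offset": [0.0966, 0.067, 0.0006], "yaw": 0, "jaw": 255},
    {"offset": [0.0966, 0.067, 0.0006], "yaw": 0, "jaw": 255}
  ],
  "squeeze": 60
}}

```text
clock: 15.82
position: [0.4967, 0.4528, 0.0745]
ee_rot: [-0.641, -0.295, 0.28, 0.651]
ft_force: [1.3, 0.9, 3.5]
grip_width: 0.446
```

{"op": "move_arm", "data": {
  "increments": [
    {"offset": [0.001, -0.005, 0], "yaw": 0, "jaw": 255},
    {"offset": [0.002, -0.015, 0], "yaw": 0, "jaw": 255},
    {"offset": [0.003, -0.03, 0], "yaw": 0, "jaw": 255},
    {"offset": [0.003, -0.05, 0], "yaw": 0, "jaw": 255},
    {"offset": [0.003, -0.08, 0], "yaw": 0, "jaw": 255},
    {"offset": [0.003, -0.11, 0], "yaw": 0, "jaw": 255},
    {"offset": [0.003, -0.11, 0], "yaw": 0, "jaw": 255},
    {"offset": [0.003, -0.11, 0], "yaw": 0, "jaw": 255}
  ]
}}

```text
clock: 16.48
position: [0.498, 0.4534, 0.1876]
ee_rot: [-0.641, -0.296, 0.278, 0.651]
ft_force: [-0.1, -0.8, -3.3]
grip_width: 0.447
```

```bash
python3 held.py; python3 b.py 19.5 0 .18
```

```text
-74 down(y) [45.3 46.2 47.3] n 134
-68 down(y) [42.3 43.3 44.2] n 267
-62 down(y) [38.5 39.6 40.7] n 302
-56 down(y) [35.5 36.6 37.5] n 321
-50 down(y) [32.4 33.3 34.4] n 323
-44 down(y) [28.9 29.9 31. ] n 329
-38 down(y) [25.6 26.7 27.7] n 351
-32 down(y) [22.2 23.3 24.5] n 355
-26 down(y) [19.  19.9 21.2] n 359
-20 down(y) [15.4 16.6 17.7] n 376
-14 down(y) [12.  13.2 14.4] n 379
-8 down(y) [ 8.7  9.9 11.1] n 392
-2 down(y) [5.4 6.7 7.6] n 378
4 down(y) [3.2 4.  4.7] n 253
slope deg -29.0 xmin [-73.7 -73.1]
z range [-20.3  18.9]
at [0.4973 0.4527 0.1853] h 47.9 w 0.447 F [-0.1  0.  -2.9] t 16.5 -> offset [-0.1675  0.0209 -0.0401] yaw 18.6 dist 0.173
at [0.4973 0.4527 0.1853] h 47.9 w 0.447 F [-0.1  0.  -2.9] t 16.5 -> offset [-0.1485  0.0013 -0.0462] yaw 18.6 dist 0.156
```

{"op": "move_arm", "data": {
  "increments": [
    {"offset": [-0.03, 0, -0.009], "yaw": 3, "jaw": 255},
    {"offset": [-0.06, 0, -0.018], "yaw": 8, "jaw": 255},
    {"offset": [-0.09, 0, -0.028], "yaw": 13, "jaw": 255},
    {"offset": [-0.12, 0, -0.037], "yaw": 18, "jaw": 255},
    {"offset": [-0.145, 0, -0.045], "yaw": 18.6, "jaw": 255},
    {"offset": [-0.1485, 0, -0.0462], "yaw": 18.6, "jaw": 255},
    {"offset": [-0.1485, 0, -0.0462], "yaw": 18.6, "jaw": 255},
    {"offset": [-0.1485, 0, -0.0462], "yaw": 18.6, "jaw": 255}
  ]
}}

```text
clock: 17.2
position: [0.4317, 0.3118, 0.1808]
ee_rot: [-0.678, -0.186, 0.172, 0.69]
ft_force: [-0.5, -0.1, -1.7]
grip_width: 0.448
```

```bash
python3 held.py | tail -3;python3 look.py .03 .04; python3 b.py 19.1 0 .1025; python3 -c "
from h import *
print(Ro.from_quat(manip.get_obs()['ee_rot']).as_matrix()[:,1].round(4))"
```

```text
slope deg -28.9 xmin [-73.4 -72.9]
z range [-20.2  18.9]
at [0.4319 0.3123 0.1809] h 29.4 w 0.446 F [ 0.1  1.1 -3. ] t 17.2 -> offset [-0.0201  0.0204 -0.0009] yaw 0.05 dist 0.029
0.03 (167, array([447. , 387.6]), array([36.5,  2.1]), -43.1, np.float64(0.0353)) base frame [69.7 59. ]
0.011 (413, array([371.1, 276.3]), array([64.9, 16.4]), -53.5, np.float64(0.0137)) base frame [-51.  -1.]
at [0.4319 0.3125 0.1809] h 29.4 w 0.448 F [-0.6 -0.1 -1.8] t 17.3 -> offset [-0.0025  0.0783 -0.0017] yaw 0.07 dist 0.078
[ 0.0141  0.0213 -0.9997]
```

{"op": "move_arm", "data": {
  "increments": [
    {"offset": [-0.001, 0.03, -0.001], "yaw": 0, "jaw": 255},
    {"offset": [-0.002, 0.06, -0.0017], "yaw": 0, "jaw": 255},
    {"offset": [-0.0025, 0.075, -0.0017], "yaw": 0, "jaw": 255},
    {"offset": [-0.0025, 0.08, -0.0017], "yaw": 0, "jaw": 255},
    {"offset": [-0.0025, 0.083, -0.0017], "yaw": 0, "jaw": 255},
    {"offset": [-0.0025, 0.083, -0.0017], "yaw": 0, "jaw": 255}
  ]
}}

```text
clock: 17.8
position: [0.4314, 0.3118, 0.0977]
ee_rot: [-0.678, -0.186, 0.173, 0.69]
ft_force: [-2.7, -2.5, 1.1]
grip_width: 0.448
```

```bash
python3 held.py | tail -3|head -1; python3 b.py 19.1 0 .0985 41 0 .061
```

```text
slope deg -26.6 xmin [-74.7 -74.1]
at [0.4318 0.312  0.0984] h 29.4 w 0.444 F [-2.2 -1.5  0.2] t 17.9 -> offset [-0.0003 -0.0001 -0.0004] yaw 0.09 dist 0.001
at [0.4318 0.312  0.0984] h 29.4 w 0.444 F [-2.2 -1.5  0.2] t 17.9 -> offset [ 0.0208  0.0379 -0.0009] yaw 0.09 dist 0.043
```

{"op": "move_arm", "data": {
  "increments": [
    {"offset": [0.005, 0.006, 0], "yaw": 0, "jaw": 255},
    {"offset": [0.0097, 0.012, 0], "yaw": 0, "jaw": 255},
    {"offset": [0.0137, 0.0185, 0], "yaw": 0, "jaw": 255},
    {"offset": [0.017, 0.025, -0.0005], "yaw": 0, "jaw": 255},
    {"offset": [0.019, 0.031, -0.0005], "yaw": 0, "jaw": 255},
    {"offset": [0.0205, 0.035, -0.0005], "yaw": 0, "jaw": 255},
    {"offset": [0.0207, 0.0365, -0.0005], "yaw": 0, "jaw": 255},
    {"offset": [0.0207, 0.0365, -0.0005], "yaw": 0, "jaw": 255}
  ],
  "squeeze": 30
}}

```text
clock: 18.52
position: [0.4513, 0.323, 0.0625]
ee_rot: [-0.678, -0.187, 0.172, 0.69]
ft_force: [3.8, 2.0, 4.9]
grip_width: 0.446
```

```bash
python3 held.py|sed -n '1,16p;$p'
```

```text
-80 down(y) [3.3 4.2 4.9] n 453
-74 down(y) [3.2 4.1 5. ] n 470
-68 down(y) [3.3 4.2 5. ] n 467
-62 down(y) [3.7 4.6 5.3] n 451
-56 down(y) [3.7 4.5 5.2] n 428
-50 down(y) [3.9 4.6 5.4] n 416
-44 down(y) [3.8 4.7 5.5] n 410
-38 down(y) [4.1 4.8 5.5] n 403
-32 down(y) [4.2 5.  5.7] n 380
-26 down(y) [4.4 5.1 5.8] n 368
-20 down(y) [4.4 5.1 5.9] n 346
-14 down(y) [4.4 5.1 5.9] n 345
-8 down(y) [4.5 5.3 6. ] n 288
-2 down(y) [4.9 5.5 6.1] n 281
slope deg -28.0 xmin [-138.7 -137.2]
z range [-19.8  19.3]
at [0.4512 0.3229 0.0627] h 29.4 w 0.447 F [3.9 2.9 4. ] t 18.6 -> offset [-0.0393 -0.0983  0.0008] yaw 0.09 dist 0.106
```

Flat, allowing for the 1.3° tool lean. I'll release and look.

{"op": "move_arm", "data": {
  "increments": [
    {"offset": [0, 0, 0], "yaw": 0, "jaw": 60},
    {"offset": [0, 0, 0], "yaw": 0, "jaw": 60},
    {"offset": [0, 0, 0], "yaw": 0, "jaw": 60},
    {"offset": [0, -0.03, 0], "yaw": 0, "jaw": 60},
    {"offset": [0, -0.06, 0], "yaw": 0, "jaw": 60},
    {"offset": [-0.02, -0.08, 0], "yaw": 0, "jaw": 60},
    {"offset": [-0.04, -0.08, 0], "yaw": 0, "jaw": 60},
    {"offset": [-0.04, -0.08, 0], "yaw": 0, "jaw": 60},
    {"offset": [-0.04, -0.08, 0], "yaw": 0, "jaw": 60}
  ]
}}

```text
clock: 19.32
position: [0.4144, 0.3011, 0.1416]
ee_rot: [-0.678, -0.187, 0.172, 0.69]
ft_force: [0.6, -0.2, -0.0]
grip_width: 0.764
```

```bash
python3 look.py .05 .062 w7.png; python3 f.py -40 51 .14
```

```text
0.05 (5835, array([414. , 301.6]), array([90. , 40.3]), 28.8, np.float64(0.0564)) base frame [-1.2  0.1]
0.05 (439, array([475.3, 367.3]), array([61.3, 39.8]), -77.0, np.float64(0.0506)) base frame [84.4 27.4]
0.011 (1690, array([415. , 301.9]), array([111.1,  64.5]), 29.4, np.float64(0.0139)) base frame [-0.2 -0.1]
0.011 (151, array([472.2, 364.1]), array([73.4,  3.7]), -42.0, np.float64(0.0127)) base frame [80.1 26.1]
[0.4203 0.4442] at [0.4149 0.3014 0.1414] h 29.4 w 0.762 F [-0.  -0.6  1.1] t 19.4 -> offset [0.0748 0.0046 0.1218] yaw -18.6 dist 0.143
```

View pics/w7.png

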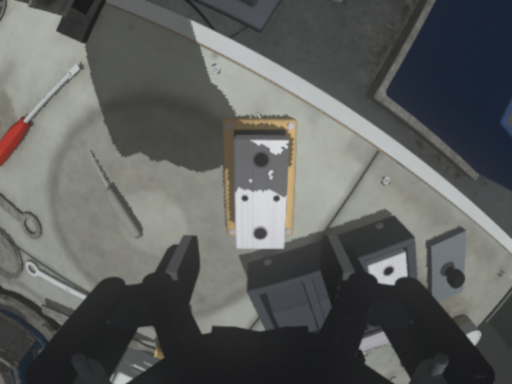

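The pile is square: plate 2 is 1.2 mm off, and the pile is centred at (260,190). The right-hand nest shows empty and the cover is still beside the fixture. Plate 1 is next.

{"op": "move_arm", "data": {
  "increments": [
    {"offset": [0.02, -0.01, 0.035], "yaw": -6, "jaw": 255},
    {"offset": [0.045, -0.01, 0.075], "yaw": -13, "jaw": 255},
    {"offset": [0.07, -0.005, 0.11], "yaw": -18.6, "jaw": 255},
    {"offset": [0.0748, 0.004, 0.1218], "yaw": -18.6, "jaw": 255},
    {"offset": [0.074, 0.035, 0.121], "yaw": -18.65, "jaw": 255},
    {"offset": [0.0735, 0.06, 0.121], "yaw": -18.65, "jaw": 255},
    {"offset": [0.073, 0.069, 0.12], "yaw": -18.65, "jaw": 255},
    {"offset": [0.073, 0.075, 0.12], "yaw": -18.65, "jaw": 255},
    {"offset": [0.073, 0.081, 0.12], "yaw": -18.65, "jaw": 255},
    {"offset": [0.073, 0.086, 0.12], "yaw": -18.65, "jaw": 255}
  ]
}}

```text
clock: 20.2
position: [0.4216, 0.4439, 0.0592]
ee_rot: [-0.641, -0.296, 0.279, 0.651]
ft_force: [0.2, -1.2, 1.0]
grip_width: -0.001
```

{"op": "move_arm", "data": {
  "increments": [
    {"offset": [0, 0.003, 0], "yaw": 0, "jaw": 255},
    {"offset": [0, 0.003, 0], "yaw": 0, "jaw": 255}
  ]
}}

```text
clock: 20.37
position: [0.4218, 0.4441, 0.0575]
ee_rot: [-0.641, -0.296, 0.279, 0.651]
ft_force: [-3.6, -3.9, 5.4]
grip_width: 0.002
```

{"op": "move_arm", "data": {
  "increments": [
    {"offset": [0, -0.03, 0], "yaw": 0, "jaw": 255},
    {"offset": [0, -0.06, 0], "yaw": 0, "jaw": 60},
    {"offset": [0, -0.08, 0], "yaw": 0, "jaw": 60},
    {"offset": [-0.02, -0.08, 0], "yaw": 0, "jaw": 60},
    {"offset": [-0.04, -0.08, 0], "yaw": 0, "jaw": 60},
    {"offset": [-0.04, -0.08, 0], "yaw": 0, "jaw": 60}
  ]
}}

```text
clock: 20.87
position: [0.3927, 0.4109, 0.1377]
ee_rot: [-0.641, -0.296, 0.279, 0.651]
ft_force: [-0.2, -0.8, -0.0]
grip_width: 0.709
```

```bash
python3 nest.py 51; python3 f.py 16 51 .072
```

```text
-60 z 0.0503 raised y 
-52 z None raised y 
-44 z 0.0342 raised y 
-36 z 0.0384 raised y 
-28 z 0.043 raised y 
-20 z 0.0475 raised y 
-12 z 0.0522 raised y 
-4 z 0.0568 raised y [32.1 70.2]
4 z 0.0614 raised y [31.7 70.7]
12 z 0.066 raised y [31.6 70.4]
20 z 0.0705 raised y [32.1 69.3]
28 z None raised y 
36 z None raised y 
44 z 0.0549 raised y [28.4 73.8]
max x 21.6 z99 0.0715
[0.4578 0.4858] at [0.3936 0.412  0.1378] h 48.0 w 0.765 F [ 0.3 -0.6  0.1] t 20.9 -> offset [0.0958 0.0686 0.0014] yaw -0.01 dist 0.118
```

{"op": "move_arm", "data": {
  "increments": [
    {"offset": [0.04, 0, 0.001], "yaw": 0, "jaw": 60},
    {"offset": [0.08, 0, 0.0014], "yaw": 0, "jaw": 60},
    {"offset": [0.0958, 0.02, 0.0014], "yaw": 0, "jaw": 60},
    {"offset": [0.0958, 0.05, 0.0014], "yaw": 0, "jaw": 60},
    {"offset": [0.0958, 0.0676, 0.0014], "yaw": 0, "jaw": 60},
    {"offset": [0.0958, 0.0676, 0.0014], "yaw": 0, "jaw": 60},
    {"offset": [0.0958, 0.0676, 0.0014], "yaw": 0, "jaw": 255},
    {"offset": [0.0958, 0.0676, 0.0014], "yaw": 0, "jaw": 255},
    {"offset": [0.0958, 0.0676, 0.0014], "yaw": 0, "jaw": 255},
    {"offset": [0.0958, 0.0676, 0.0014], "yaw": 0, "jaw": 255}
  ],
  "squeeze": 60
}}

```text
clock: 21.75
position: [0.4587, 0.4868, 0.0754]
ee_rot: [-0.64, -0.298, 0.277, 0.652]
ft_force: [1.9, 1.1, 2.5]
grip_width: 0.446
```

{"op": "move_arm", "data": {
  "increments": [
    {"offset": [0.001, -0.005, 0], "yaw": 0, "jaw": 255},
    {"offset": [0.002, -0.015, 0], "yaw": 0, "jaw": 255},
    {"offset": [0.003, -0.03, 0], "yaw": 0, "jaw": 255},
    {"offset": [0.003, -0.05, 0], "yaw": 0, "jaw": 255},
    {"offset": [0.003, -0.08, 0], "yaw": 0, "jaw": 255},
    {"offset": [0.003, -0.115, 0], "yaw": 0, "jaw": 255},
    {"offset": [0.003, -0.125, 0], "yaw": 0, "jaw": 255},
    {"offset": [0.003, -0.125, 0], "yaw": 0, "jaw": 255}
  ]
}}

```text
clock: 22.42
position: [0.4595, 0.4869, 0.2054]
ee_rot: [-0.639, -0.3, 0.275, 0.653]
ft_force: [0.3, 0.1, -1.6]
grip_width: 0.445
```

```bash
python3 held.py; python3 b.py 18.5 0 .195
```

```text
-74 down(y) [45.3 46.3 47.3] n 153
-68 down(y) [42.3 43.3 44.4] n 269
-62 down(y) [38.6 39.9 40.9] n 294
-56 down(y) [36.  37.  37.8] n 328
-50 down(y) [32.6 33.6 34.6] n 323
-44 down(y) [29.3 30.4 31.6] n 341
-38 down(y) [25.9 27.2 28.2] n 347
-32 down(y) [22.9 24.  25.1] n 352
-26 down(y) [19.6 20.7 21.9] n 359
-20 down(y) [16.3 17.4 18.3] n 359
-14 down(y) [13.  14.1 15.2] n 378
-8 down(y) [ 9.7 10.8 11.8] n 365
-2 down(y) [6.5 7.7 8.8] n 372
4 down(y) [4.3 5.  5.9] n 244
slope deg -28.3 xmin [-74.2 -73.6]
z range [-20.1  19.1]
at [0.4587 0.4861 0.2023] h 48.0 w 0.445 F [-0.5 -0.6 -2.9] t 22.5 -> offset [-0.1673  0.0357 -0.0909] yaw 18.68 dist 0.194
at [0.4587 0.4861 0.2023] h 48.0 w 0.445 F [-0.5 -0.6 -2.9] t 22.5 -> offset [-0.1485  0.0014 -0.0967] yaw 18.68 dist 0.177
```

{"op": "move_arm", "data": {
  "increments": [
    {"offset": [-0.025, 0, -0.016], "yaw": 3, "jaw": 255},
    {"offset": [-0.05, 0, -0.032], "yaw": 8, "jaw": 255},
    {"offset": [-0.08, 0, -0.052], "yaw": 13, "jaw": 255},
    {"offset": [-0.11, 0, -0.072], "yaw": 18, "jaw": 255},
    {"offset": [-0.135, 0, -0.088], "yaw": 18.6, "jaw": 255},
    {"offset": [-0.1475, 0, -0.0965], "yaw": 18.7, "jaw": 255},
    {"offset": [-0.1475, 0, -0.0965], "yaw": 18.7, "jaw": 255},
    {"offset": [-0.1475, 0, -0.0965], "yaw": 18.7, "jaw": 255}
  ]
}}

```text
clock: 23.13
position: [0.4313, 0.3109, 0.1951]
ee_rot: [-0.676, -0.188, 0.169, 0.692]
ft_force: [-0.6, 0.7, -1.5]
grip_width: 0.444
```

```bash
python3 held.py | tail -3|head -2; python3 b.py 19.7 0 .119; python3 -c "
from h import *
print(Ro.from_quat(manip.get_obs()['ee_rot']).as_matrix()[:,1].round(4))"
```

```text
slope deg -28.4 xmin [-73.9 -73.3]
z range [-20.1  19.1]
at [0.4312 0.312  0.1953] h 29.3 w 0.45 F [ 0.5 -0.2 -1.6] t 23.2 -> offset [-0.0016  0.0763 -0.002 ] yaw -0.02 dist 0.076
[ 0.0204  0.0292 -0.9994]
```

{"op": "move_arm", "data": {
  "increments": [
    {"offset": [-0.0005, 0.03, -0.001], "yaw": 0, "jaw": 255},
    {"offset": [-0.001, 0.058, -0.002], "yaw": 0, "jaw": 255},
    {"offset": [-0.0016, 0.07, -0.002], "yaw": 0, "jaw": 255},
    {"offset": [-0.0016, 0.075, -0.002], "yaw": 0, "jaw": 255},
    {"offset": [-0.0016, 0.077, -0.002], "yaw": 0, "jaw": 255},
    {"offset": [-0.0016, 0.077, -0.002], "yaw": 0, "jaw": 255}
  ]
}}

```text
clock: 23.68
position: [0.4317, 0.312, 0.118]
ee_rot: [-0.676, -0.188, 0.17, 0.692]
ft_force: [-3.2, -2.8, 1.4]
grip_width: 0.442
```

```bash
python3 held.py | tail -3|head -1; python3 b.py 19.7 0 .1185 41 0 .081
```

```text
slope deg -25.2 xmin [-75.8 -75.3]
at [0.4321 0.3122 0.1186] h 29.3 w 0.439 F [-3.1 -1.4  0.6] t 23.7 -> offset [-0.      0.0001 -0.0005] yaw 0.02 dist 0.0
at [0.4321 0.3122 0.1186] h 29.3 w 0.439 F [-3.1 -1.4  0.6] t 23.7 -> offset [ 0.0201  0.0382 -0.0011] yaw 0.02 dist 0.043
```

{"op": "move_arm", "data": {
  "increments": [
    {"offset": [0.005, 0.006, 0], "yaw": 0, "jaw": 255},
    {"offset": [0.0095, 0.012, 0], "yaw": 0, "jaw": 255},
    {"offset": [0.0133, 0.0185, -0.0005], "yaw": 0, "jaw": 255},
    {"offset": [0.0165, 0.025, -0.0008], "yaw": 0, "jaw": 255},
    {"offset": [0.0185, 0.031, -0.001], "yaw": 0, "jaw": 255},
    {"offset": [0.02, 0.035, -0.001], "yaw": 0, "jaw": 255},
    {"offset": [0.0202, 0.0368, -0.001], "yaw": 0, "jaw": 255},
    {"offset": [0.0202, 0.0368, -0.001], "yaw": 0, "jaw": 255}
  ],
  "squeeze": 30
}}

```text
clock: 24.4
position: [0.4519, 0.3232, 0.0831]
ee_rot: [-0.675, -0.189, 0.169, 0.692]
ft_force: [3.1, 3.6, 6.0]
grip_width: 0.439
```

```bash
python3 held.py|sed -n '1,16p;$p'
```

```text
-80 down(y) [3.1 4.  4.9] n 452
-74 down(y) [3.1 4.  4.9] n 471
-68 down(y) [3.5 4.3 5.1] n 470
-62 down(y) [3.9 4.7 5.5] n 452
-56 down(y) [4.  4.8 5.6] n 419
-50 down(y) [4.2 5.1 5.8] n 415
-44 down(y) [4.3 5.1 5.9] n 413
-38 down(y) [4.5 5.3 6.1] n 389
-32 down(y) [4.8 5.6 6.3] n 374
-26 down(y) [5.1 5.8 6.6] n 356
-20 down(y) [5.3 6.  6.8] n 355
-14 down(y) [5.3 6.1 7. ] n 335
-8 down(y) [5.6 6.3 6.9] n 301
-2 down(y) [5.8 6.6 7.3] n 283
slope deg 1.9 xmin [-87.7 -87.2]
z range [-19.3  19.8]
at [0.4519 0.3231 0.0832] h 29.3 w 0.444 F [3.  2.2 6.4] t 24.4 -> offset [-0.0398 -0.0782  0.001 ] yaw 0.03 dist 0.088
```

{"op": "move_arm", "data": {
  "increments": [
    {"offset": [0, 0, 0], "yaw": 0, "jaw": 60},
    {"offset": [0, 0, 0], "yaw": 0, "jaw": 60},
    {"offset": [0, 0, 0], "yaw": 0, "jaw": 60},
    {"offset": [0, -0.03, 0], "yaw": 0, "jaw": 60},
    {"offset": [0, -0.06, 0], "yaw": 0, "jaw": 60},
    {"offset": [-0.02, -0.09, 0], "yaw": 0, "jaw": 60},
    {"offset": [-0.04, -0.1, 0], "yaw": 0, "jaw": 60},
    {"offset": [-0.04, -0.1, 0], "yaw": 0, "jaw": 60},
    {"offset": [-0.04, -0.1, 0], "yaw": 0, "jaw": 60}
  ]
}}

```text
clock: 25.2
position: [0.4146, 0.3002, 0.1821]
ee_rot: [-0.675, -0.19, 0.169, 0.693]
ft_force: [-0.3, 0.2, -0.1]
grip_width: 0.768
```

```bash
python3 look.py .07 .082 w8.png; python3 - <<'E'
from h import *
p=manip.camera('side');X=cloud(p)[p['depth']>0];save(p,'s2.png')
for lo,hi in[(.07,.082),(.0545,.060),(.008,.014),(.03,.04)]:
    for r in rects(X,lo,hi,40): print('side',lo,r)
X,p,o=wlook()
for r in rects(X,.008,.014,150): print('w',r)
E
python3 g.py .40 .565 .15 48
```

```text
0.07 (4974, array([414.5, 302.1]), array([90.3, 40.4]), 28.2, np.float64(0.0764)) base frame [-0.5  0.3]
0.011 (1193, array([414.4, 301.3]), array([111. ,  64.6]), 29.1, np.float64(0.0138)) base frame [-1.  -0.4]
side 0.07 (793, array([413. , 303.3]), array([91.1, 42.2]), 28.0, np.float64(0.0762))
side 0.07 (109, array([520.1, 483.1]), array([16.3, 16.3]), 7.3, np.float64(0.0791))
side 0.0545 (117, array([412.7, 322.7]), array([99.5, 37. ]), 6.1, np.float64(0.0566))
side 0.0545 (1043, array([520.1, 482.7]), array([163.7,  25.7]), -41.8, np.float64(0.0568))
side 0.008 (768, array([391.6, 556.3]), array([73.8, 51.7]), 47.6, np.float64(0.0115))
side 0.008 (272, array([413.5, 303.9]), array([112.4,  64.6]), 29.0, np.float64(0.0126))
side 0.008 (191, array([488., 491.]), array([206.5,  99. ]), -4.5, np.float64(0.011))
side 0.008 (84, array([420.2, 433.1]), array([27.9, 19.1]), -42.0, np.float64(0.011))
side 0.008 (69, array([459.9, 398.1]), array([24., 19.]), -40.2, np.float64(0.011))
side 0.008 (60, array([501.8, 190.2]), array([89.1, 11.8]), 52.1, np.float64(0.0113))
side 0.008 (55, arr
[... 581 characters left out ...]
)
side 0.03 (505, array([440.8, 462.8]), array([91. , 38.2]), 47.3, np.float64(0.0314))
side 0.03 (417, array([479.4, 427.2]), array([89.2, 37.1]), 45.6, np.float64(0.0313))
side 0.03 (363, array([517.9, 394.1]), array([90.8, 36.2]), 47.6, np.float64(0.0314))
w (1669, array([401.9, 565.7]), array([104.2,  53.6]), 48.1, np.float64(0.0113))
w (819, array([414.6, 301.7]), array([111.8,  64.6]), 29.6, np.float64(0.0134))
w (344, array([441.8, 391.7]), array([163. ,   4.1]), -41.8, np.float64(0.011))
w (248, array([502.7, 186.2]), array([92.4, 13.5]), 54.5, np.float64(0.0109))
at [0.4149 0.3003 0.1807] h 29.3 w 0.766 F [-0.1 -0.1 -0.7] t 25.4 -> offset [0.1156 0.0383 0.2375] yaw -18.68 dist 0.267
```

View pics/s2.png

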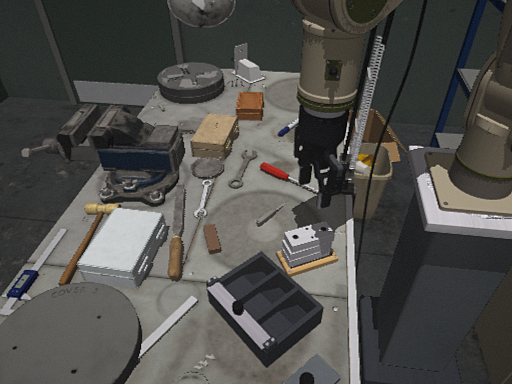

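Three plates make one square pile at (305,245), all nests are empty, and the knob moved about 12.4 mm, so the strap is back. The cover hasn't moved, so I'll fetch it.

{"op": "move_arm", "data": {
  "increments": [
    {"offset": [0.02, 0.01, 0.035], "yaw": -5, "jaw": 90},
    {"offset": [0.035, 0.01, 0.07], "yaw": -10, "jaw": 90},
    {"offset": [0.05, 0.01, 0.105], "yaw": -15, "jaw": 90},
    {"offset": [0.07, 0.01, 0.14], "yaw": -18.6, "jaw": 90},
    {"offset": [0.085, 0.02, 0.175], "yaw": -18.6, "jaw": 90},
    {"offset": [0.1, 0.03, 0.21], "yaw": -18.6, "jaw": 90},
    {"offset": [0.1156, 0.038, 0.2375], "yaw": -18.7, "jaw": 90},
    {"offset": [0.1156, 0.038, 0.2375], "yaw": -18.7, "jaw": 90},
    {"offset": [0.1156, 0.038, 0.2375], "yaw": -18.7, "jaw": 90}
  ]
}}

```text
clock: 26.1
position: [0.3986, 0.5662, 0.1469]
ee_rot: [-0.639, -0.298, 0.279, 0.651]
ft_force: [0.7, -0.5, -0.7]
grip_width: 0.646
```

```bash
python3 - <<'E'
from h import *
X,p,o=wlook()
for lo,hi in [(.0545,.060),(.076,.084),(.008,.014),(.03,.042),(.07,.08)]:
    for r in rects(X,lo,hi,150): print('w',lo,r)
E
python3 g.py .4015 .5657 .0355 48
```

```text
w 0.0545 (283, array([441.2, 330.2]), array([56.2, 28.4]), -14.1, np.float64(0.0567))
w 0.0545 (2983, array([521. , 480.8]), array([164.2,  25.1]), -41.8, np.float64(0.0569))
w 0.076 (813, array([438.7, 316.5]), array([41.1, 33.5]), -61.9, np.float64(0.0768))
w 0.076 (272, array([520.8, 480.9]), array([17.4, 17. ]), 67.3, np.float64(0.0796))
w 0.008 (5303, array([401.8, 566. ]), array([101.5,  52.3]), 48.4, np.float64(0.0114))
w 0.008 (209, array([423.5, 494.8]), array([126.3,   1.5]), 48.0, np.float64(0.0112))
w 0.008 (460, array([437.3, 316.4]), array([63.9, 59. ]), -60.5, np.float64(0.0129))
w 0.008 (403, array([420.5, 434.8]), array([32.2, 20. ]), -44.3, np.float64(0.0111))
w 0.008 (243, array([463. , 397.8]), array([22.4, 21.8]), -38.7, np.float64(0.0111))
w 0.008 (189, array([637. , 472.9]), array([71.6, 17.3]), 63.3, np.float64(0.0084))
w 0.03 (4903, array([462.1, 459.6]), array([126.1, 106.4]), 48.4, np.float64(0.0313))
w 0.03 (507, array([401.6, 565.8]), array([20.7, 20.6]), 2.3, np.float64(0.0372))
w 0.03 (387, array([429.1, 332.9]), array([48.4, 13.4]), 15.1, np.float64(0.0359))
w 0.03 (1376, array([476.6, 692.6]), array([57.4, 44.3]), -32.8, np.float64(0.0359))
w 0.03 (1514, array([521.3, 395.9]), array([96.1, 36.2]), 49.0, np.float64(0.0315))
w 0.07 (1330, array([439. , 316.9]), array([43.2, 34.4]), -58.5, np.float64(0.0763))
w 0.07 (292, array([521. , 481.2]), array([17.5, 17.5]), -54.4, np.float64(0.0784))
at [0.3999 0.5648 0.148 ] h 48.1 w 0.646 F [-0.1 -0.4  0.3] t 26.1 -> offset [-0.002   0.1125 -0.001 ] yaw 0.06 dist 0.113
```

{"op": "move_arm", "data": {
  "increments": [
    {"offset": [-0.001, 0.03, -0.001], "yaw": 0, "jaw": 90},
    {"offset": [-0.0017, 0.07, -0.001], "yaw": 0, "jaw": 90},
    {"offset": [-0.0017, 0.1, -0.001], "yaw": 0, "jaw": 90},
    {"offset": [-0.0017, 0.1125, -0.001], "yaw": 0, "jaw": 90},
    {"offset": [-0.0017, 0.1125, -0.001], "yaw": 0, "jaw": 90},
    {"offset": [-0.0017, 0.1125, -0.001], "yaw": 0, "jaw": 255},
    {"offset": [-0.0017, 0.1125, -0.001], "yaw": 0, "jaw": 255},
    {"offset": [-0.0017, 0.1125, -0.001], "yaw": 0, "jaw": 255},
    {"offset": [-0.0017, 0.1125, -0.001], "yaw": 0, "jaw": 255},
    {"offset": [-0.0017, 0.1125, -0.001], "yaw": 0, "jaw": 255}
  ],
  "squeeze": 40
}}

```text
clock: 26.98
position: [0.4027, 0.5671, 0.0386]
ee_rot: [-0.639, -0.299, 0.276, 0.652]
ft_force: [-0.0, -2.0, 5.9]
grip_width: 0.232
```

```bash
python3 b.py -.5 .3 .20
```

```text
at [0.4027 0.5671 0.0386] h 48.0 w 0.232 F [-0.  -2.   5.9] t 27.0 -> offset [-0.1831 -0.1691 -0.1852] yaw 18.75 dist 0.311
```

{"op": "move_arm", "data": {
  "increments": [
    {"offset": [0, -0.03, 0], "yaw": 0, "jaw": 255},
    {"offset": [0, -0.07, 0], "yaw": 0, "jaw": 255},
    {"offset": [0, -0.11, 0], "yaw": 0, "jaw": 255},
    {"offset": [-0.01, -0.15, -0.005], "yaw": 0, "jaw": 255},
    {"offset": [-0.035, -0.169, -0.035], "yaw": 4, "jaw": 255},
    {"offset": [-0.06, -0.169, -0.06], "yaw": 8, "jaw": 255},
    {"offset": [-0.085, -0.169, -0.085], "yaw": 12, "jaw": 255},
    {"offset": [-0.11, -0.169, -0.11], "yaw": 16, "jaw": 255},
    {"offset": [-0.135, -0.169, -0.135], "yaw": 18.7, "jaw": 255},
    {"offset": [-0.16, -0.169, -0.16], "yaw": 18.7, "jaw": 255}
  ]
}}

```text
clock: 27.82
position: [0.4113, 0.3347, 0.2025]
ee_rot: [-0.675, -0.189, 0.167, 0.693]
ft_force: [1.2, -0.7, -0.8]
grip_width: 0.228
```

```bash
python3 b.py -.5 .3 .17
```

```text
at [0.4113 0.3347 0.2025] h 29.1 w 0.228 F [ 1.2 -0.7 -0.8] t 27.8 -> offset [-0.0142  0.0315 -0.0306] yaw -0.15 dist 0.046
```

{"op": "move_arm", "data": {
  "increments": [
    {"offset": [-0.008, 0.01, -0.016], "yaw": 0, "jaw": 255},
    {"offset": [-0.0142, 0.0315, -0.0306], "yaw": 0, "jaw": 255},
    {"offset": [-0.0142, 0.0315, -0.0306], "yaw": 0, "jaw": 255},
    {"offset": [-0.0142, 0.0315, -0.0306], "yaw": 0, "jaw": 255},
    {"offset": [-0.0142, 0.0315, -0.0306], "yaw": 0, "jaw": 255}
  ]
}}

```text
clock: 28.23
position: [0.4147, 0.3035, 0.1716]
ee_rot: [-0.675, -0.19, 0.167, 0.694]
ft_force: [-0.5, 0.4, -0.7]
grip_width: 0.229
```

```bash
cat > cov.py <<'E'
from b import *
X,p,o=wlook();R=Ro.from_quat(o['ee_rot']).as_matrix();z=o['position'][2]
if len(sys.argv)>1: save(p,sys.argv[1])
print('tool down',R[:,1].round(4))
c,s=np.cos(B),np.sin(B)
# cover top is 11 mm above origin, TCP 38.6 above origin -> top at z-.0276
for r in rects(X,z-.0336,z-.0216,150,box=(.3,.55,.15,.45)):
    d=np.array(r[1])-S*1000;print('cover',r,np.round([c*d[0]+s*d[1],-s*d[0]+c*d[1]],1))
q=X[(np.hypot(X[:,0]-S[0],X[:,1]-S[1])<.07)&(abs(X[:,2]-(z-.0276))<.007)]
a=np.linalg.lstsq(np.c_[q[:,:2],np.ones(len(q))],q[:,2],rcond=None)[0];print('plane slope',a[:2].round(3))
for r in rects(X,.07,.082,60,box=(.33,.5,.2,.4)): print('pile',r)
go(*bx(-.5,.3),.12,29)
E
python3 cov.py w9.png
```

```text
tool down [ 0.0252  0.0343 -0.9991]
cover (8373, array([394.5, 291.7]), array([58.3, 52.3]), 29.3, np.float64(0.1444)) [-23.1   1. ]
cover (1147, array([446.5, 320.8]), array([28.4, 27.2]), 29.3, np.float64(0.1445)) [36.5  0.9]
plane slope [-0.     0.013]
pile (453, array([377. , 281.6]), array([39.9,  6.2]), -59.8, np.float64(0.0761))
at [0.4147 0.3038 0.1716] h 29.2 w 0.231 F [ 0.2 -0.4 -1.4] t 28.3 -> offset [-0.003   0.0515 -0.0023] yaw 0.24 dist 0.052
```

View pics/w9.png

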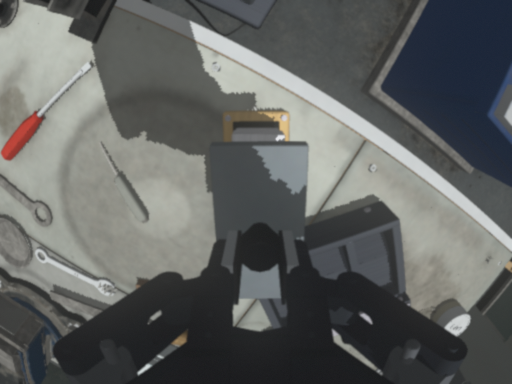

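The cover is held level over the pile, whose edge shows at (258,130), and is within 1 mm of the target. I'll lower it.

```bash
python3 g.py .4153 .3032 .12 28.8 .4153 .3032 .1066 28.8
```

```text
at [0.4147 0.3038 0.1716] h 29.2 w 0.231 F [ 0.2 -0.4 -1.4] t 28.3 -> offset [-0.0018  0.0516 -0.0018] yaw 0.44 dist 0.052
at [0.4147 0.3038 0.1716] h 29.2 w 0.231 F [ 0.2 -0.4 -1.4] t 28.3 -> offset [-0.0023  0.065  -0.002 ] yaw 0.44 dist 0.065
```

{"op": "move_arm", "data": {
  "increments": [
    {"offset": [-0.001, 0.02, -0.001], "yaw": 0.4, "jaw": 255},
    {"offset": [-0.0015, 0.04, -0.0015], "yaw": 0.4, "jaw": 255},
    {"offset": [-0.0018, 0.05, -0.0018], "yaw": 0.4, "jaw": 255},
    {"offset": [-0.0018, 0.0515, -0.0018], "yaw": 0.4, "jaw": 255},
    {"offset": [-0.0018, 0.0515, -0.0018], "yaw": 0.4, "jaw": 255},
    {"offset": [-0.0018, 0.0515, -0.0018], "yaw": 0.4, "jaw": 255}
  ]
}}

```text
clock: 28.78
position: [0.4157, 0.3039, 0.1211]
ee_rot: [-0.675, -0.188, 0.164, 0.694]
ft_force: [0.5, -0.3, -1.7]
grip_width: 0.231
```

```bash
python3 cov.py; python3 g.py .4153 .3032 .1066 28.8
```

```text
tool down [ 0.0262  0.0353 -0.999 ]
cover (8378, array([395.4, 292.2]), array([58.2, 52.2]), 29.2, np.float64(0.0938)) [-22.   1.]
cover (1140, array([447.6, 321. ]), array([28.3, 27.1]), 29.0, np.float64(0.0941)) [37.6  0.6]
plane slope [-0.     0.016]
at [0.4158 0.3039 0.1213] h 28.8 w 0.234 F [ 0.1  0.5 -0.7] t 28.8 -> offset [-0.002   0.0012 -0.0009] yaw -0.15 dist 0.003
at [0.4158 0.3039 0.1213] h 28.8 w 0.234 F [ 0.1  0.5 -0.7] t 28.8 -> offset [-0.0014  0.0146 -0.0006] yaw 0.05 dist 0.015
```

{"op": "move_arm", "data": {
  "increments": [
    {"offset": [-0.0012, 0.003, -0.0006], "yaw": 0, "jaw": 255},
    {"offset": [-0.0013, 0.006, -0.0006], "yaw": 0, "jaw": 255},
    {"offset": [-0.0014, 0.009, -0.0006], "yaw": 0, "jaw": 255},
    {"offset": [-0.0014, 0.012, -0.0006], "yaw": 0, "jaw": 255},
    {"offset": [-0.0014, 0.0145, -0.0006], "yaw": 0, "jaw": 255},
    {"offset": [-0.0014, 0.0145, -0.0006], "yaw": 0, "jaw": 255}
  ]
}}

```text
clock: 29.33
position: [0.4152, 0.3032, 0.1067]
ee_rot: [-0.675, -0.188, 0.164, 0.694]
ft_force: [-1.5, -0.9, 2.7]
grip_width: 0.23
```

```bash
python3 cov.py
```

```text
tool down [ 0.0263  0.0355 -0.999 ]
cover (8396, array([395. , 291.6]), array([58.2, 52.3]), 29.4, np.float64(0.0796)) [-22.7   0.7]
cover (1120, array([447.4, 319.9]), array([27.6, 27.2]), 31.4, np.float64(0.0796)) [36.9 -0.3]
plane slope [-0.001  0.01 ]
pile (8507, array([395. , 291.6]), array([58.2, 52.3]), 29.4, np.float64(0.0795))
pile (1120, array([447.4, 319.9]), array([27.6, 27.2]), 31.4, np.float64(0.0796))
at [0.4153 0.3032 0.1068] h 28.9 w 0.23 F [-1.2 -0.2  1.5] t 29.4 -> offset [-0.0006 -0.0133 -0.0003] yaw -0.14 dist 0.013
```

Top at 0.0796 m; seated would be 0.079. I'll release, retreat straight up and check.

{"op": "move_arm", "data": {
  "increments": [
    {"offset": [0, 0, 0], "yaw": 0, "jaw": 90},
    {"offset": [0, 0, 0], "yaw": 0, "jaw": 90},
    {"offset": [0, 0, 0], "yaw": 0, "jaw": 90},
    {"offset": [0, -0.03, 0], "yaw": 0, "jaw": 90},
    {"offset": [0, -0.06, 0], "yaw": 0, "jaw": 90},
    {"offset": [0, -0.09, 0], "yaw": 0, "jaw": 90},
    {"offset": [0, -0.12, 0], "yaw": 0, "jaw": 90},
    {"offset": [-0.02, -0.12, 0], "yaw": 0, "jaw": 90},
    {"offset": [-0.04, -0.12, 0], "yaw": 0, "jaw": 90}
  ]
}}

```text
clock: 30.13
position: [0.3777, 0.2802, 0.2268]
ee_rot: [-0.674, -0.189, 0.163, 0.695]
ft_force: [-0.7, -0.4, -1.0]
grip_width: 0.644
```

```bash
python3 - <<'E'
from b import *
c,s=np.cos(B),np.sin(B)
def show(n,r): d=np.array(r[1])-S*1000;print(n,r,np.round([c*d[0]+s*d[1],-s*d[0]+c*d[1]],1))
X,p,o=wlook()
for r in rects(X,.074,.084,150,box=(.33,.5,.2,.4)): show('cover w',r)
q=X[(np.hypot(X[:,0]-S[0],X[:,1]-S[1])<.07)&(abs(X[:,2]-.079)<.006)]
print('slope',np.linalg.lstsq(np.c_[q[:,:2],np.ones(len(q))],q[:,2],rcond=None)[0][:2].round(3))
p=manip.camera('side');X=cloud(p)[p['depth']>0]
for r in rects(X,.074,.084,100): show('cover side',r)
for lo,hi in[(.01,.018)]:
    for r in rects(X,lo,hi,50,box=(.45,.68,.12,.32)): print('bystanders',r)
a=p['pixels'][190:310,200:370,::-1];cv2.imwrite('pics/end.png',cv2.resize(a,None,fx=4,fy=4,interpolation=3))
o=manip.get_obs();print(o['position'].round(3),o['clock'],o['ft_force'].round(1))
E
```

```text
cover w (4271, array([414.3, 302.2]), array([102. ,  52.9]), 29.3, np.float64(0.0794)) [-0.6  0.5]
slope [0.001 0.001]
cover side (1013, array([413.3, 303.5]), array([102.9,  55.2]), 29.5, np.float64(0.0792)) [-0.9  2.1]
bystanders (111, array([507.4, 195.7]), array([72.5, 12.2]), 56.3, np.float64(0.015))
bystanders (316, array([617.8, 281.1]), array([77.7, 24.9]), -66.5, np.float64(0.0135))
[0.376 0.279 0.225] 30.2333 [-0.3  0.2 -0.3]
```

View pics/end.png

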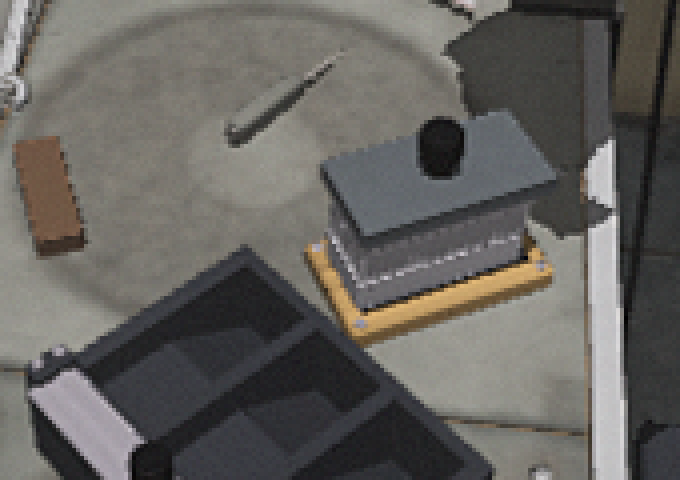

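The cover sits level on the square pile (crop (440,190)), the nests are empty, the bystanders haven't moved and the gripper is clear. I'll hand in.

```bash
python3 -c "
from workcell import manip
print(manip.hand_in())"
```

```text
the job is handed in; nothing more can be done
None
```

The job is done and handed in at about 30 s on the robot's clock. All three plates are in one square pile on the pad with the cover fitted over the top plate. The hand-in reported no verdict.

I set the cover on the bench left of the fixture and slid the keeper strap back against its stop. I then tipped, carried and stacked the plates in the order right, middle, left, and put the cover back on.

My last checks, from wrist-camera depth unless noted:

| Item | Result |
|---|---|
| Plates, centre from the pad's centre (each measured after it was placed) | 0.1, 1.2 and 0.6 mm |
| Plates, yaw from the base's long side | up to about 1.1° |
| Cover, centre from the pad's centre | (-0.6, 0.5) mm |
| Cover, level and height | level within about 0.001 rad; top at 79.4 mm, against 79 mm when fully seated |
| Strap travel | measured 12.2–12.4 mm of 13 mm; the step needs 10.8 mm |
| Riffler file and oil stone | unmoved in the side camera, within a few mm |

- **Disagreement:** the side camera put the cover 2.1 mm off along the base's short side, where the wrist camera said 0.5 mm. Both are within the limit, and that is about the camera calibration error.
- **Tool lean:** the tool drifted to a lean of about 2.5° over the run, with no visible effect on the placing.

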